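# Two breakfast trays at the bakery counter

### The arm

A 6-joint arm with a two-finger parallel gripper is mounted at the origin on the work surface. World frame = base frame: x ahead of the robot, y to its left, z up, the work surface at z = 0. Lengths are in m, angles in rad, forces in N, time in s.
With the tool pointing down it reaches from about 0.4 to 0.825 m from the base axis. Payload 7 kg.
Tool frame: the origin (TCP) lies between the finger pads; the fingertips stand 22 mm ahead of it and the grasp point (between the pads) lies 3 mm ahead of it; z points along the fingers, y is the direction in which the jaws open and shut (so a half turn about z gives the same grasp; the last joint's range is limited). The gripper opens to 88 mm and grips with 3 to 60 N. Pads are 19 mm wide; open, the fingers measure 130 mm over their backs; the gripper's body (78 mm by 193 mm) begins 47 mm behind the grasp point.
Start: joints at [1.577, 0.359, 0.012, 0, -1.224, -0.288], TCP at [0.188, 0.648, 0.249] pointing down, gripper open.
Joint ranges: [-3.07, 3.07], [-1.43, 2.12], [-1.02, 1.25], [-3.03, 1.67], [-3.05, -0], [-3.03, 3.03]. Speed limits (rad/s): [2.39, 2.39, 3.01, 3.14, 3.14, 3.14].

### API

Orientations are given as [roll, pitch, yaw] about the fixed x, y, z axes, in that order (R = Rz(yaw) Ry(pitch) Rx(roll)).
In Python, from station import * gives the robot as it stands. The module is installed in compiled form; this text tells all that it offers.
- The arm moves only by the tool move_arm, never from a script. Its argument "rows" is a list of rows, each an object with "delta_rot": the turn, a rotation vector about the world's x, y, z in degrees, a list of three; "delta_pos": the shift along the world's x, y, z in cm, a list of three; "hand": the finger opening in cm, from 0 to 8.76. A call has exactly 10 rows; each row shifts and turns the commanded pose from where the row before left it; what a row does not reach is not made up. A row lasts 1/10 s, in which the tool goes at most 50 mm and 8.59 degrees, less where a joint would pass 70% of its speed; a pose out of reach is approached as far as the arm can. A call is refused whole if a number of a shift passes 5 or a number of a turn 8.59, either way. A call with a gripper value outside its range is refused whole. The fingers move at their own pace and stop on an object; "force" is the grip in N (left out, the last holds). Time passes only in rows, so rows that do not move let the fingers close, or fill a call up. It gives the time, the measured TCP pose, the force and the opening at its end, in the units of the state.
- get_state(): the state, without advancing time (a new reading comes with each control period).
- grab_frame(name): name is "scene" or "side" or "wrist"; returns the picture (400x640x3 uint8, blue, green, red); there is no depth.
- camera_info(name): a dict with "camera_matrix" (3x3 intrinsics, pixels), "world_from_camera" (4x4, takes a point from camera to world coordinates); the wrist camera has in their place "T_tool_cam" (4x4, takes a point from camera to tool coordinates, whose origin is the TCP and whose axes are the flange's). Camera axes: x right, y down, z forward; pixel columns grow to the right and rows downward; lengths in m; the calibration is good to about 2 mm. A picture is of the moment at which its call begins: read the wrist's pose just before it. camera_info takes no time and is no camera call.
- job_done(): hands the job in, once; it reports no verdict.
The state is a dict: "t": time; "q": joint angles; "qd": joint speeds; "joint_efforts": joint torques, N m; "eef_pos": TCP position; "ee_rot": TCP orientation; "force": force on the tool from outside, world axes, zero at the start; "moment": the same for the moment, N m; "width": finger opening in m.
Only numpy, scipy, OpenCV 4.12 (cv2) and the standard library are available. Lean on these libraries where they do the work, as an engineer would, in place of code of your own. Each camera call takes 0.05 s, during which the arm holds its last target.

### The job

Make up two breakfast trays from the stock on the counter. On the blue tray: the dark rye loaf in the long bay, and the honey jar (yellow lid) and the butter crock (blue lid) standing in the two small pockets; on the wooden tray: the pale loaf in the long bay and the jam jar (red lid) standing in either small pocket. Loaves lie along the bay, right way up, everything sits flat on the tray's floor and is set down, not dropped; leave the green-lidded jar, the bun and the cup where they are.

Things in the scene. Friction and masses are not known exactly. Their poses are not given: they have to be found in the camera images.
- blue_tray: Blue plastic tray 165 x 180 mm, fixed; floor 5 mm thick; rims and dividers 5 mm thick, tops 14 mm above the counter. Origin: centre of underside. At +x one long bay, 80 x 170 mm inside, centre (+0.0375, 0) m; at -x (robot side, +-0.25 rad) two small pockets, inside 70 (x) x 82 mm (y), centres (-0.0425, +0.0437) and (-0.0425, -0.0437) m.
- wood_tray: Brown wooden tray 165 x 180 mm, fixed; floor 5 mm thick; rims and dividers 5 mm thick, tops 14 mm above the counter. Origin: centre of underside. At +x one long bay, 80 x 170 mm inside, centre (+0.0375, 0) m; at -x (robot side, +-0.25 rad) two small pockets, inside 70 (x) x 82 mm (y), centres (-0.0425, +0.0437) and (-0.0425, -0.0437) m.
- rye_loaf: Very dark brown torpedo-shaped rye loaf with pale slashes, rigid, 105 mm long along its y axis, 56 mm wide and high (round section, widest 28 mm above its flat underside; full width over the middle 29 mm, ends taper), about 0.12 kg. Origin: centre of its underside; z up. It lies with its length roughly along world y (within 0.35 rad).
- pale_loaf: Pale golden torpedo-shaped small loaf with pale slashes, rigid, 120 mm long along its y axis, 48 mm wide and high (round section, widest 24 mm above its flat underside; full width over the middle 44 mm, ends taper), about 0.10 kg. Origin: centre of its underside; z up. It lies with its length roughly along world y (within 0.35 rad).
- honey_jar: Amber honey jar with a yellow lid, 44 mm diameter at the lid (42 mm below), 60 mm high, about 0.11 kg, with a white band round it. Origin: centre of its underside; z up.
- jam_jar: Dark red jam jar with a red lid, 44 mm diameter at the lid (42 mm below), 60 mm high, about 0.11 kg, with a white band round it. Origin: centre of its underside; z up.
- butter_crock: White round butter crock with a blue lid and a small blue knob: 48 mm diameter, 46 mm high to the lid's top, 58 mm to the top of the 14 mm knob, about 0.14 kg. Origin: centre of its underside; z up.
- green_jar: Not for the kits: green jar with a green lid, 44 mm diameter at the lid (42 mm below), 60 mm high, about 0.11 kg, with a white band round it. Origin: centre of its underside; z up.
- bun: Not for the kits: round golden bun, 62 mm diameter, 40 mm high, 0.07 kg. Origin: centre of its underside; z up.
- cup: Not for the kits: plain white open cup, 64 mm diameter at the rim, 55 mm high. Origin: centre of its underside; z up.
Not all that is in view belongs to the job. Leave any purple look-alike of the blue_tray alone.

How it is judged:
By the outcome, as a careful person would: the job done as asked, in the order asked, and still so for the second after the job is handed in, with the robot touching nothing.
It also fails if it takes over 134 s, if anything falls off the work surface, if the arm or the gripper's body presses on something with over 40 N, if the wrist force passes 120 N, or if a joint passes its speed limit or range.

## Working session

There is one attempt and no reset: what is moved stays moved. The work goes in short steps, Python scripts to look and compute and a tool call to move; the robot and the scene stay as the last step left them, time stands still between calls to the robot, and variables do not carry over. Pictures are saved under pics/ and viewed, and the job is handed in when it is done.

Besides the shell and the picture viewer there is one more tool, called after ">>>" by a JSON object that holds its "method" and its "body", one argument or row to a line. move_arm: Moves the arm, as the interface text tells. Its arguments: {"type":"object","properties":{"rows":{"type":"array"},"force":{"type":"number"}},"required":["rows"]}

```bash
mkdir -p pics; ls
python3 - <<'E'
from station import *
import cv2
s=get_state(); print(s)
for n in ("scene","side"):
    cv2.imwrite(f"pics/{n}0.png",grab_frame(n)); print(n,camera_info(n))
print(camera_info("wrist"))
E
```

```text
pics
{'t': 0.0, 'q': array([ 1.57712192e+00,  3.59374508e-01,  1.10856285e-02, -3.66021809e-04,
       -1.22410570e+00, -2.88122521e-01]), 'qd': array([ 1.30194453e-03, -1.18579478e-03,  1.07201110e-03, -2.79047223e-04,
       -1.37558653e-04, -4.47987537e-05]), 'joint_efforts': array([ 3.00504162e-04, -5.82720780e+01,  2.93054241e+01,  6.99713320e+00,
        6.78488650e-03, -1.61648632e-04]), 'eef_pos': array([0.18758255, 0.64794706, 0.24763946]), 'ee_rot': array([ 3.1399625e+00, -1.2429151e-04, -2.8192147e-01]), 'force': array([ 1.0729519 ,  0.23015459, -0.23429888]), 'moment': array([0.00298904, 0.02782592, 0.06037033]), 'width': 0.08746807371912053}
scene {'camera_matrix': array([[454.4971596,   0.       , 317.5639384],
       [  0.       , 454.4971596, 191.5268578],
       [  0.       ,   0.       ,   1.       ]]), 'world_from_camera': array([[ 0.1294154 ,  0.57507518, -0.8077996 ,  1.39448755],
       [ 0.99154904, -0.08249799,  0.10012282, -0.0996851 ],
       [-0.0090637 , -0.81393035, -0.58089176,  0.75456022],
       [ 0.        ,  0.        ,  0.        ,  1.        ]])}

[... 273 characters left out ...]
870931, -0.69043814,  0.58989634, -0.77966478],
       [ 0.01465104, -0.65463088, -0.75580669,  1.0486536 ],
       [ 0.        ,  0.        ,  0.        ,  1.        ]])}
{'camera_matrix': array([[296.62067953,   0.        , 319.05362209],
       [  0.        , 296.62067953, 196.90399167],
       [  0.        ,   0.        ,   1.        ]]), 'T_tool_cam': array([[-1.70312641e-03, -9.69299897e-01, -2.45875597e-01,
         6.63278082e-02],
       [ 9.99996888e-01, -2.09910792e-03,  1.34842168e-03,
        -1.35015313e-04],
       [-1.82314441e-03, -2.45872535e-01,  9.69300455e-01,
        -1.36290286e-01],
       [ 0.00000000e+00,  0.00000000e+00,  0.00000000e+00,
         1.00000000e+00]])}
```

View pics/scene0.png

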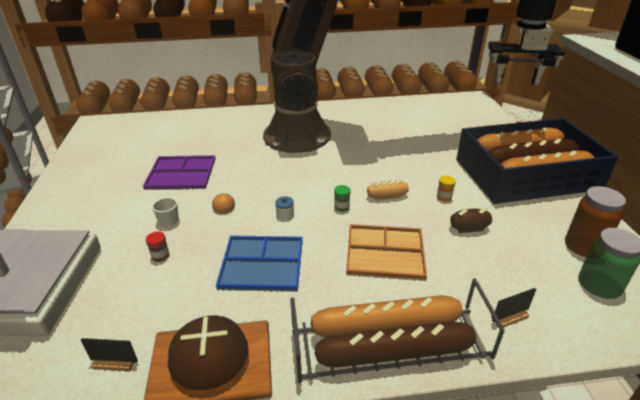

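View pics/side0.png

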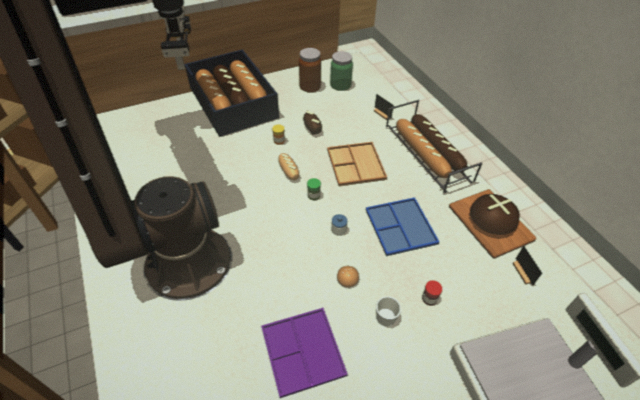

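Main finds in the scene view are: red lid (157,240), yellow lid (446,182), green lid (342,190), crock (285,207), pale loaf (388,189), rye loaf (470,219), blue tray (261,262), wood tray (386,250). The purple tray (180,171), crate, rack and board loaves are décor. Next I'll measure in both views.

```bash
cat > h.py <<'E'
import cv2,numpy as np
from station import *
def ray(K,T,uv):
    d=T[:3,:3]@np.linalg.solve(K,np.array([uv[0],uv[1],1.])); return T[:3,3],d
def plane(K,T,uv,z):
    o,d=ray(K,T,uv); return o+d*(z-o[2])/d[2]
def cam(n):
    c=camera_info(n); return c["camera_matrix"],c["world_from_camera"]
def mask(img,lo,hi):
    return cv2.inRange(cv2.cvtColor(img,cv2.COLOR_BGR2HSV),np.array(lo),np.array(hi))
def blob(m,near,r=45):
    n,l,s,c=cv2.connectedComponentsWithStats(m)
    best=None
    for i in range(1,n):
        if np.hypot(*(c[i]-near))<r and s[i,4]>8 and (best is None or s[i,4]>s[best,4]): best=i
    if best is None: return None
    return (l==best).astype(np.uint8)*255,c[best],s[best]
E
python3 - <<'E'
from h import *
C={"scene":{"red":(157,240),"yel":(446,182),"grn":(342,190),"crk":(285,203),"blue":(261,262),"wood":(386,250),"rye":(470,219),"pale":(388,189),"bun":(223,203)},
"side":{"red":(433,288),"yel":(279,131),"grn":(314,184),"crk":(340,221),"blue":(402,226),"wood":(357,164),"rye":(313,123),"pale":(289,166),"bun":(348,276)}}
R={"red":[((0,150,90),(6,255,255)),((174,150,90),(180,255,255))],"yel":[((20,170,120),(32,255,255))],"grn":[((45,120,60),(80,255,255))],"crk":[((98,70,50),(118,255,255))],"blue":[((100,90,40),(122,255,255))],"wood":[((8,70,60),(25,255,255))],"rye":[((0,0,0),(180,255,95))],"pale":[((8,80,90),(25,255,255))],"bun":[((8,110,80),(25,255,255))]}
Z={"red":.06,"yel":.06,"grn":.06,"crk":.046,"blue":.014,"wood":.014,"rye":.028,"pale":.024,"bun":.02}
for n in C:
    K,T=cam(n); im=cv2.imread(f"pics/{n}0.png"); vis=im.copy()
    for k,p in C[n].items():
        m=sum(mask(im,*r) for r in R[k])
        w=np.zeros_like(m); rr=65 if k in("blue","wood") else 28
        cv2.circle(w,p,rr,255,-1); b=blob(m&w,p,30)
        if b is None: print(n,k,None); continue
        mm,c,s=b
        cs,_=cv2.findContours(mm,cv2.RETR_EXTERNAL,2); cv2.drawContours(vis,cs,-1,(255,0,255),1)
        cnt=max(cs,key=cv2.contourArea)[:,0,:]
        P=np.array([plane(K,T,q,Z[k])[:2] for q in cnt])
        r=cv2.minAreaRect((P*1000).astype(np.float32))
        print(n,k,"px",c.round(),s[:4],"cen",plane(K,T,c,Z[k])[:2].round(3),"rect",np.round(r[0]),np.round(r[1]),round(r[2],1))
    o=(130,140,380,160) if n=="scene" else (230,90,240,240)
    cr=vis[o[1]:o[1]+o[3],o[0]:o[0]+o[2]]; f=2 if n=="scene" else 2.4
    cv2.imwrite(f"pics/{n}0v.png",cv2.resize(cr,None,fx=f,fy=f,interpolation=cv2.INTER_CUBIC))
E
```

```text
scene red px [155. 239.] [146 232  19  16] cen [ 0.562 -0.376] rect [ 563. -374.] [55. 39.] 25.2
scene yel px [447. 180.] [440 176  15   9] cen [0.426 0.375] rect [425. 375.] [40. 39.] 81.8
scene grn px [342. 191.] [335 186  15  13] cen [0.436 0.083] rect [439.  83.] [37. 54.] 80.8
scene crk px [284. 202.] [276 197  17  11] cen [ 0.443 -0.07 ] rect [442. -70.] [42. 43.] 54.7
scene blue px [261. 263.] [216 236  86  54] cen [ 0.627 -0.138] rect [ 619. -137.] [178. 171.] 80.5
scene wood px [386. 252.] [346 224  81  57] cen [0.631 0.156] rect [623. 156.] [182. 181.] 76.4
scene rye px [471. 221.] [451 209  41  24] cen [0.566 0.389] rect [564. 393.] [ 81. 116.] 12.2
scene pale px [387. 190.] [367 180  42  21] cen [0.399 0.219] rect [397. 222.] [ 87. 122.] 1.3
scene bun px [223. 203.] [213 194  21  19] cen [ 0.39  -0.233] rect [ 388. -233.] [85. 54.] 1.2
side red px [433. 288.] [426 281  16  15] cen [ 0.551 -0.383] rect [ 551. -382.] [40. 38.] 54.8
side yel None
side grn px [313. 183.] [308 179  12   9] cen [0.422 0.078] rect [423.  79.] [34. 34.] 66.0
side crk px [339. 220.] [333 215  14  12] cen [ 0.434 -0.077] rect [435. -77.] [41. 38.] 65.9
side blue px [403. 226.] [366 198  73  57] cen [ 0.611 -0.152] rect [ 609. -143.] [181. 164.] 80.7
side wood px [356. 163.] [327 142  60  44] cen [0.61  0.145] rect [612. 149.] [190. 166.] 76.7
side rye px [312. 124.] [304 113  18  22] cen [0.551 0.378] rect [554. 384.] [123.  56.] 82.9
side pale px [288. 167.] [279 154  20  26] cen [0.39  0.208] rect [393. 215.] [128.  46.] 87.4
side bun px [348. 276.] [338 267  20  19] cen [ 0.38 -0.24] rect [ 380. -240.] [57. 52.] 65.7
```

View pics/scene0v.png

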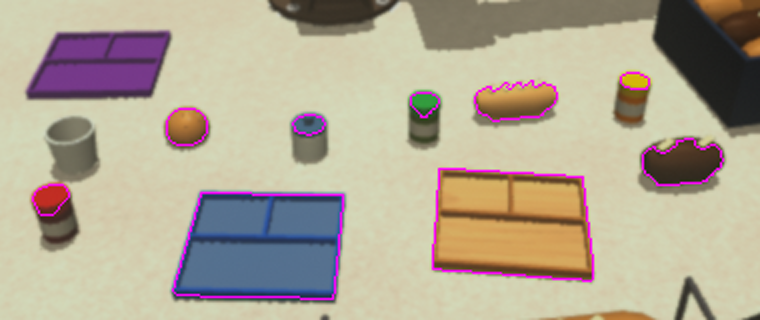

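View pics/side0v.png

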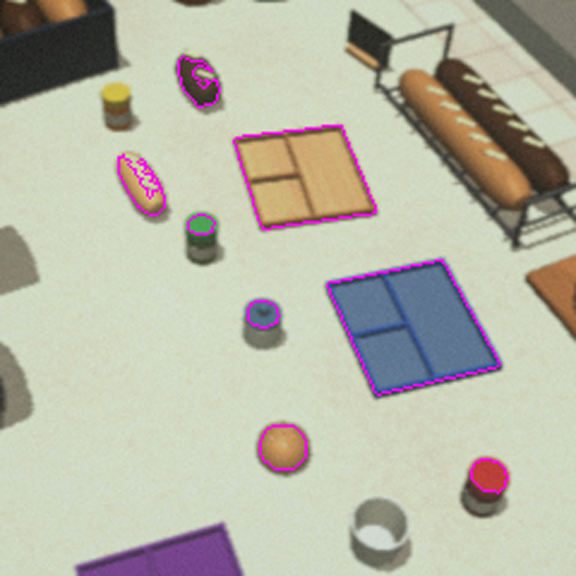

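>>> {"method": "move_arm", "body": {
  "rows": [
    {"delta_pos": [3.7,-2.6,0.3],"delta_rot": [0,0,-7.4],"hand": 8.7},
    {"delta_pos": [3.7,-2.6,0.3],"delta_rot": [0,0,-7.4],"hand": 8.7},
    {"delta_pos": [3.7,-2.6,0.3],"delta_rot": [0,0,-7.4],"hand": 8.7},
    {"delta_pos": [3.7,-2.6,0.3],"delta_rot": [0,0,-7.4],"hand": 8.7},
    {"delta_pos": [3.7,-2.6,0.3],"delta_rot": [0,0,-7.4],"hand": 8.7},
    {"delta_pos": [3.7,-2.6,0],"delta_rot": [0,0,-7.4],"hand": 8.7},
    {"delta_pos": [3.7,-2.6,0],"delta_rot": [0,0,-7.4],"hand": 8.7},
    {"delta_pos": [3.7,-2.6,0],"delta_rot": [0,0,-7.4],"hand": 8.7},
    {"delta_pos": [3.7,-2.6,0],"delta_rot": [0,0,-7.4],"hand": 8.7},
    {"delta_pos": [3.7,-2.6,0],"delta_rot": [0,0,-7.4],"hand": 8.7}
  ],
  "force": 15
}}

```text
t: 1.1
eef_pos: [0.5589, 0.387, 0.2632]
ee_rot: [3.141, -0.0, -1.579]
force: [-0.5, 0.6, 0.6]
width: 0.0869
```

```bash
cat >> h.py <<'E'
from scipy.spatial.transform import Rotation
def wrist(name):
    s=get_state(); im=grab_frame("wrist"); c=camera_info("wrist")
    T=np.eye(4); T[:3,:3]=Rotation.from_euler('xyz',s["ee_rot"]).as_matrix(); T[:3,3]=s["eef_pos"]
    T=T@c["T_tool_cam"]; cv2.imwrite(f"pics/{name}.png",im); np.save(f"pics/{name}.npy",T)
    print("t",round(s["t"],2),"pos",s["eef_pos"].round(4),"rot",np.degrees(s["ee_rot"]).round(1),"F",s["force"].round(1),"w",round(s["width"],4))
    return im,c["camera_matrix"],T
E
python3 - <<'E'
from h import *
wrist("w1")
E
```

```text
t 1.1 pos [0.5589 0.387  0.2632] rot [180.   -0.  -90.4] F [-0.5  0.6  0.6] w 0.0869
```

View pics/w1.png

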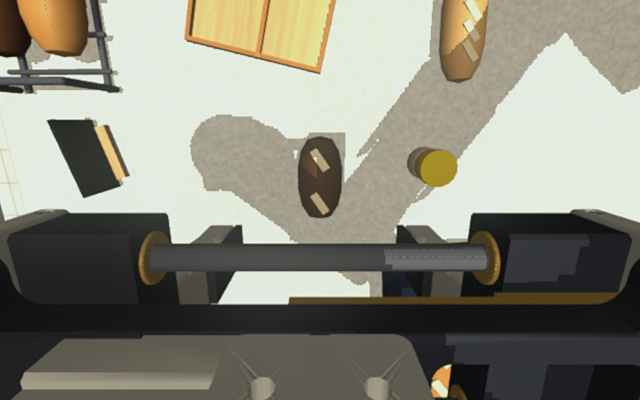

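Wrist view: rye loaf at about (320,177) nearly upright in the picture, yellow lid at (438,168), pale loaf end at (465,40), wood tray corner at (260,30).

```bash
cat >> h.py <<'E'
def shape(im,K,T,rngs,near,z,rad,tag=None,fill=True,origin=None):
    m=sum(mask(im,*r) for r in rngs); w=np.zeros_like(m); cv2.circle(w,near,rad,255,-1); m&=w
    if fill: m=cv2.morphologyEx(m,cv2.MORPH_CLOSE,np.ones((9,9),np.uint8))
    cs,_=cv2.findContours(m,cv2.RETR_EXTERNAL,cv2.CHAIN_APPROX_NONE); c=max(cs,key=cv2.contourArea)
    v=im.copy(); cv2.drawContours(v,[c],-1,(255,0,255),1)
    if tag: 
        x,y,ww,hh=cv2.boundingRect(c); x=max(0,x-20);y=max(0,y-20)
        cv2.imwrite(f"pics/{tag}.png",cv2.resize(v[y:y+hh+40,x:x+ww+40],None,fx=3,fy=3) if max(ww,hh)<150 else v)
    P=np.array([plane(K,T,q,z)[:2] for q in c[:,0,:]]); 
    r=cv2.minAreaRect((P*1000).astype(np.float32))
    M=cv2.moments((P*1e4).astype(np.int32).reshape(-1,1,2)); cen=np.array([M["m10"],M["m01"]])/M["m00"]/10
    print("rect",np.round(r[0],1),np.round(r[1],1),round(r[2],1),"cen",cen.round(1),"px",c[:,0].mean(0).round())
    return c,P
E
python3 - <<'E'
from h import *
im=cv2.imread("pics/w1.png");T=np.load("pics/w1.npy");K=camera_info("wrist")["camera_matrix"]
hsv=cv2.cvtColor(im,cv2.COLOR_BGR2HSV)
for p in [(320,185),(308,150),(260,150),(318,160),(438,168)]: print(p,hsv[p[1],p[0]])
print("cam",T[:3,3])
shape(im,K,T,[((0,60,0),(25,255,110))],(320,177),.028,50,"c_rye")
shape(im,K,T,[((20,150,80),(35,255,255))],(438,168),.06,30,"c_hon")
E
```

```text
(320, 185) [14 98 73]
(308, 150) [17 74 72]
(260, 150) [ 24  37 165]
(318, 160) [ 19  78 180]
(438, 168) [ 24 197 164]
cam [0.55907332 0.32128183 0.39952494]
rect [559.2 390.9] [ 53.3 102. ] 0.4 cen [558.8 390.9] px [319. 177.]
rect [422.4 372.9] [41.9 42.7] 6.8 cen [422.8 372.9] px [437. 167.]
```

View pics/c_rye.png

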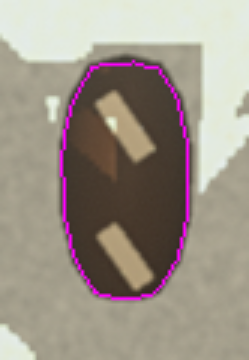

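View pics/c_hon.png

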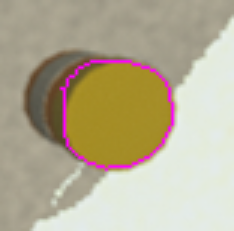

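The rye loaf fits (53x102 mm, very dark with pale slashes, centre (0.559,0.391), yaw about 0); the other dark loaves are much bigger or in the crate or rack. Descending.

>>> {"method": "move_arm", "body": {
  "rows": [
    {"delta_pos": [0,0.4,-2.3],"delta_rot": [0,0,0.4],"hand": 8.7},
    {"delta_pos": [0,0,-3.0],"delta_rot": [0,0,0],"hand": 8.7},
    {"delta_pos": [0,0,-3.5],"delta_rot": [0,0,0],"hand": 8.7},
    {"delta_pos": [0,0,-3.5],"delta_rot": [0,0,0],"hand": 8.7},
    {"delta_pos": [0,0,-3.5],"delta_rot": [0,0,0],"hand": 8.7},
    {"delta_pos": [0,0,-3.0],"delta_rot": [0,0,0],"hand": 8.7},
    {"delta_pos": [0,0,-2.2],"delta_rot": [0,0,0],"hand": 8.7},
    {"delta_pos": [0,0,-1.7],"delta_rot": [0,0,0],"hand": 8.7},
    {"delta_pos": [0,0,0],"delta_rot": [0,0,0],"hand": 8.7},
    {"delta_pos": [0,0,0],"delta_rot": [0,0,0],"hand": 5.0}
  ],
  "force": 15
}}

```text
t: 2.15
eef_pos: [0.5577, 0.3923, 0.0365]
ee_rot: [3.141, -0.001, -1.566]
force: [0.1, -0.0, 0.9]
width: 0.083
```

>>> {"method": "move_arm", "body": {
  "rows": [
    {"delta_pos": [0,0,0],"delta_rot": [0,0,0],"hand": 4.5},
    {"delta_pos": [0,0,0],"delta_rot": [0,0,0],"hand": 4.5},
    {"delta_pos": [0,0,0],"delta_rot": [0,0,0],"hand": 4.5},
    {"delta_pos": [0,0,0],"delta_rot": [0,0,0],"hand": 4.5},
    {"delta_pos": [0,0,0],"delta_rot": [0,0,0],"hand": 4.5},
    {"delta_pos": [0,0,0.5],"delta_rot": [0,0,0],"hand": 4.5},
    {"delta_pos": [0,0,1.5],"delta_rot": [0,0,0],"hand": 4.5},
    {"delta_pos": [0,0,3],"delta_rot": [0,0,0],"hand": 4.5},
    {"delta_pos": [0,0,3],"delta_rot": [0,0,0],"hand": 4.5},
    {"delta_pos": [0,0,3],"delta_rot": [0,0,0],"hand": 4.5}
  ]
}}

```text
t: 3.15
eef_pos: [0.5577, 0.3922, 0.1487]
ee_rot: [-3.141, 0.0, -1.566]
force: [0.5, 0.9, -0.5]
width: 0.0554
```

>>> {"method": "move_arm", "body": {
  "rows": [
    {"delta_pos": [0.6,-3.0,1.5],"delta_rot": [0,0,-0.8],"hand": 4.5},
    {"delta_pos": [0.6,-4.5,1.5],"delta_rot": [0,0,-1],"hand": 4.5},
    {"delta_pos": [0.6,-4.8,1.5],"delta_rot": [0,0,-1],"hand": 4.5},
    {"delta_pos": [0.6,-4.8,1.5],"delta_rot": [0,0,-1],"hand": 4.5},
    {"delta_pos": [0.6,-4.8,1.5],"delta_rot": [0,0,-1],"hand": 4.5},
    {"delta_pos": [0.6,-4.8,1.5],"delta_rot": [0,0,-1],"hand": 4.5},
    {"delta_pos": [0.6,-4.8,1.5],"delta_rot": [0,0,-1],"hand": 4.5},
    {"delta_pos": [0.6,-4.8,1.5],"delta_rot": [0,0,-1],"hand": 4.5},
    {"delta_pos": [0.6,-4.0,0],"delta_rot": [0,0,-1],"hand": 4.5},
    {"delta_pos": [0.6,-2,0],"delta_rot": [0,0,-0.7],"hand": 4.5}
  ]
}}

```text
t: 4.15
eef_pos: [0.617, -0.0302, 0.2675]
ee_rot: [-3.14, 0.001, -1.735]
force: [0.3, 0.2, -1.4]
width: 0.0557
```

Run:
```python
from h import *
wrist("w2")
```

```text
t 4.15 pos [ 0.617  -0.0302  0.2675] rot [-179.9    0.   -99.4] F [ 0.3  0.2 -1.4] w 0.0557
```

View pics/w2.png

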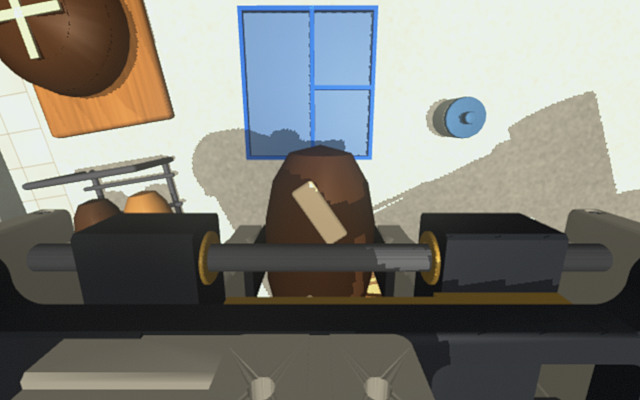

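Blue tray outline at (238,6),(378,6),(373,158),(247,158), long bay on the left (+x side); the crock is at (463,117).

Run:
```python
from h import *
im=cv2.imread("pics/w2.png");T=np.load("pics/w2.npy");K=camera_info("wrist")["camera_matrix"]
print("cam",T[:3,3])
c,P=shape(im,K,T,[((98,80,60),(125,255,255))],(308,82),.014,105,"c_blue")
for r in [5,20,82,140,155]:
    row=mask(im,(98,80,60),(125,255,255))[r,200:400]; x=np.nonzero(row)[0]+200; print(r,x.min(),x.max())
col=lambda c:np.nonzero(mask(im,(98,80,60),(125,255,255))[:170,c])[0]
for c in (245,260,340,360,372): print(c,col(c).min(),col(c).max())
# rim by saturation
hsv=cv2.cvtColor(im,cv2.COLOR_BGR2HSV); print("row100",hsv[100,230:390,1][::1].tolist())
print("col340",hsv[0:170,345,1].tolist())
c,P=shape(im,K,T,[((90,50,40),(118,255,255))],(463,117),.046,30,"c_crk")
print("knob",plane(K,T,(467,117),.058))
```

```text
cam [ 0.60663917 -0.09506258  0.40372796]
rect [ 613.7 -139.6] [179.3 164.7] 80.5 cen [ 613.6 -143.2] px [308.  79.]
5 257 377
20 238 377
82 242 374
140 245 372
155 246 371
245 6 141
260 5 159
340 5 149
360 5 159
372 5 142
row100 [13, 13, 13, 12, 13, 14, 15, 13, 10, 9, 11, 16, 32, 163, 181, 177, 170, 114, 96, 91, 94, 93, 95, 93, 93, 93, 94, 94, 94, 93, 94, 94, 93, 93, 93, 94, 93, 93, 94, 94, 94, 94, 94, 94, 94, 94, 93, 93, 91, 93, 93, 92, 92, 91, 92, 92, 91, 91, 92, 92, 92, 92, 92, 92, 90, 92, 91, 89, 90, 90, 90, 92, 91, 91, 90, 90, 90, 88, 88, 89, 150, 176, 178, 173, 126, 85, 85, 87, 88, 86, 87, 87, 87, 87, 86, 88, 87, 87, 87, 87, 85, 86, 85, 85, 85, 84, 85, 84, 85, 84, 84, 82, 84, 82, 82, 82, 84, 84, 84, 84, 84, 82, 81, 82, 82, 81, 82, 82, 81, 80, 81, 81, 81, 80, 80, 80, 79, 80, 83, 95, 164, 162, 166, 159, 52, 16, 14, 12, 10, 7, 7, 7, 6, 7, 10, 12, 12, 13, 14, 16]
col340 [13, 14, 14, 15, 13, 92, 169, 171, 170, 166, 134, 82, 89, 89, 91, 89, 90, 89, 90, 90, 90, 90, 90, 88, 90, 89, 89, 89, 89, 90, 88, 89, 89, 89, 89, 90, 89, 88, 89, 89, 89, 87, 88, 88, 87, 88, 88, 88, 86, 87, 87, 87, 87, 87, 88, 86, 87, 85, 87, 87, 87, 85, 85, 84, 87, 86, 85, 85, 85, 85, 85, 84, 87, 85, 86, 83, 85, 85, 85, 84, 85, 84, 83, 82, 94, 137, 168, 168, 170, 160, 85, 81, 83, 84, 84, 82, 84, 81, 82, 80, 82, 82, 84, 84, 84, 83, 82, 82, 81, 81, 82, 82, 84, 82, 82, 82, 80, 83, 82, 82, 81, 82, 82, 83, 82, 82, 82, 83, 83, 83, 83, 83, 82, 83, 83, 83, 84, 83, 84, 84, 84, 85, 84, 84, 86, 88, 89, 90, 89, 87, 86, 79, 13, 28, 25, 68, 86, 84, 89, 91, 93, 92, 97, 93, 96, 96, 100, 94, 100, 99]
rect [438.6 -72.4] [45. 47.] 80.5 cen [438.7 -72.3] px [465. 117.]
knob [ 0.44203371 -0.07317839  0.058     ]
```

View pics/c_blue.png

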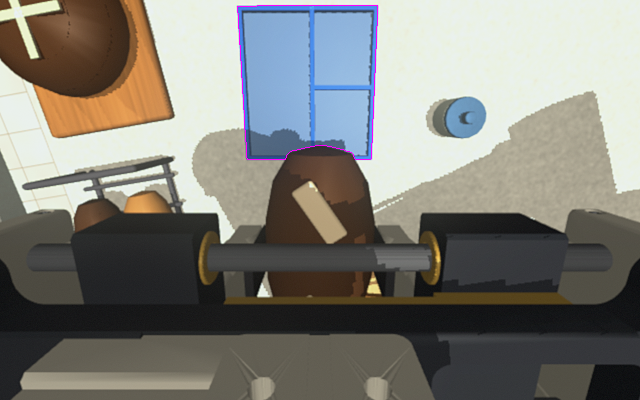

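View pics/c_crk.png

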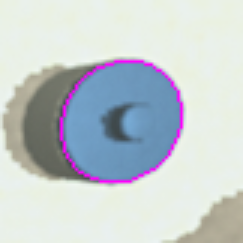

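```bash
python3 - <<'E'
from h import *
T=np.load("pics/w2.npy");K=camera_info("wrist")["camera_matrix"]
for p in [(138,40),(137,20),(172,108),(175,160),(30,187),(185,212)]:
    print(p,[plane(K,T,p,z)[:2].round(3) for z in (0,.04,.08,.12)])
Ks,Ts=cam("scene");Kd,Td=cam("side")
def tri(a,b):
    o1,d1=ray(Ks,Ts,a);o2,d2=ray(Kd,Td,b)
    A=np.array([d1,-d2]).T; s=np.linalg.lstsq(A,o2-o1,rcond=None)[0]
    p,q=o1+s[0]*d1,o2+s[1]*d2; print(a,b,((p+q)/2).round(3),"gap",round(np.linalg.norm(p-q),3))
tri((204,323),(498,201)) # cross centre on loaf top
tri((293,298),(473,188)) # rack near post top? left end
tri((297,378),(474,164))
E
python3 - <<'E'
import cv2
a=cv2.imread("pics/scene0.png")[270:400,130:510];b=cv2.imread("pics/side0.png")[80:280,360:560]
cv2.imwrite("pics/ra.png",cv2.resize(a,None,fx=2,fy=2));cv2.imwrite("pics/rb.png",cv2.resize(b,None,fx=3,fy=3))
E
```

```text
(138, 40) [array([ 0.812, -0.23 ]), array([ 0.792, -0.216]), array([ 0.771, -0.203]), array([ 0.751, -0.19 ])]
(137, 20) [array([ 0.806, -0.251]), array([ 0.787, -0.236]), array([ 0.767, -0.22 ]), array([ 0.747, -0.205])]
(172, 108) [array([ 0.794, -0.145]), array([ 0.775, -0.14 ]), array([ 0.757, -0.135]), array([ 0.738, -0.13 ])]
(175, 160) [array([ 0.809, -0.078]), array([ 0.789, -0.08 ]), array([ 0.769, -0.082]), array([ 0.749, -0.083])]
(30, 187) [array([ 1.019, -0.075]), array([ 0.978, -0.077]), array([ 0.937, -0.079]), array([ 0.896, -0.081])]
(185, 212) [array([ 0.816, -0.004]), array([ 0.795, -0.013]), array([ 0.774, -0.022]), array([ 0.754, -0.031])]
(204, 323) (498, 201) [ 0.858 -0.238  0.105] gap 0.004
(293, 298) (473, 188) [ 0.834 -0.114  0.091] gap 0.084
(297, 378) (474, 164) [ 0.942 -0.068  0.053] gap 0.034
```

View pics/ra.png

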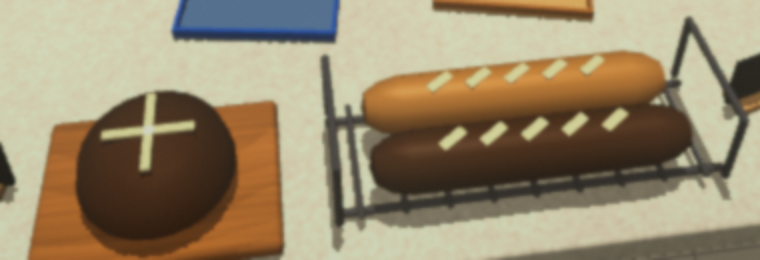

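View pics/rb.png

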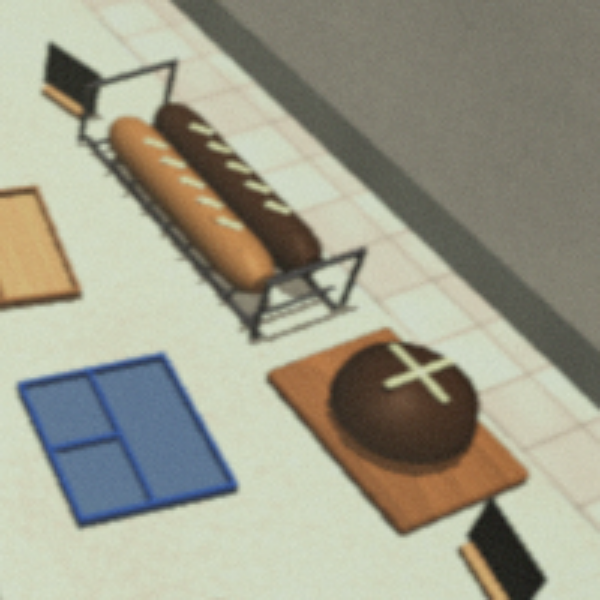

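>>> {"method": "move_arm", "body": {
  "rows": [
    {"delta_pos": [0.9,-3.8,0],"delta_rot": [0,0,0],"hand": 4.5},
    {"delta_pos": [1.0,-3.8,0],"delta_rot": [0,0,0],"hand": 4.5},
    {"delta_pos": [1.0,-3.8,-1],"delta_rot": [0,0,0],"hand": 4.5},
    {"delta_pos": [0,0,-3],"delta_rot": [0,0,0],"hand": 4.5},
    {"delta_pos": [0,0,-4],"delta_rot": [0,0,0],"hand": 4.5},
    {"delta_pos": [0,0,-4],"delta_rot": [0,0,0],"hand": 4.5},
    {"delta_pos": [0,0,-4],"delta_rot": [0,0,0],"hand": 4.5},
    {"delta_pos": [0,0,-3],"delta_rot": [0,0,0],"hand": 4.5},
    {"delta_pos": [0,0,-2],"delta_rot": [0,0,0],"hand": 4.5},
    {"delta_pos": [0,0,-1],"delta_rot": [0,0,0],"hand": 4.5}
  ]
}}

```text
t: 5.2
eef_pos: [0.6452, -0.1408, 0.0438]
ee_rot: [3.139, -0.0, -1.732]
force: [-0.6, -0.7, -0.4]
width: 0.0558
```

Run:
```python
from h import *
im,K,T=wrist("w3")
a=grab_frame("side")[80:280,340:540]; cv2.imwrite("pics/s3.png",cv2.resize(a,None,fx=3,fy=3))
```

```text
t 5.2 pos [ 0.6452 -0.1408  0.0438] rot [179.8  -0.  -99.2] F [-0.6 -0.7 -0.4] w 0.0558
```

View pics/w3.png

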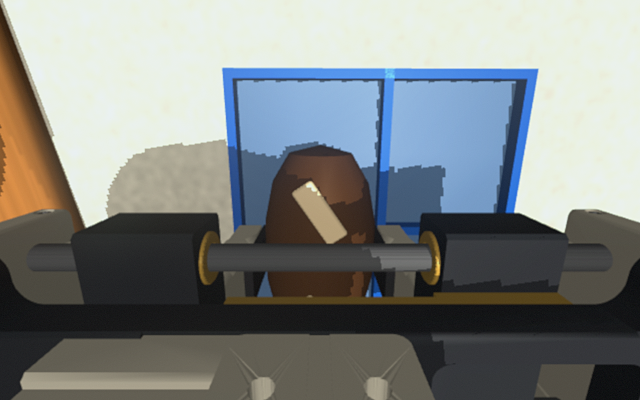

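View pics/s3.png

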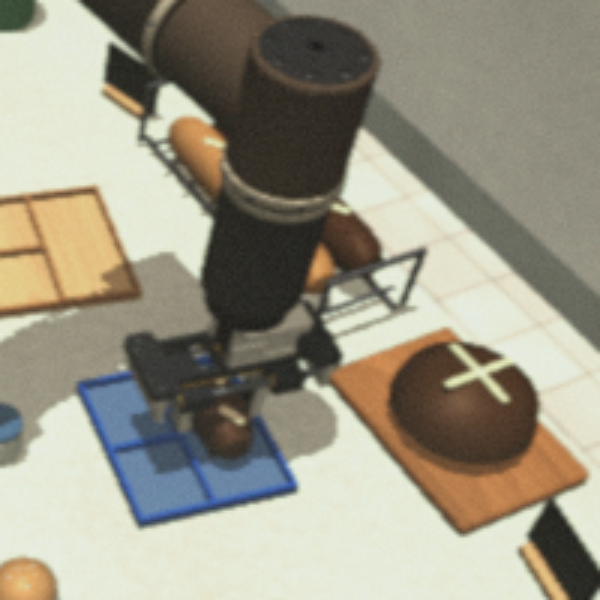

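>>> {"method": "move_arm", "body": {
  "rows": [
    {"delta_pos": [0,0,-0.1],"delta_rot": [0,0,0],"hand": 4.5},
    {"delta_pos": [0,0,-0.1],"delta_rot": [0,0,0],"hand": 4.5},
    {"delta_pos": [0,0,0],"delta_rot": [0,0,0],"hand": 4.5},
    {"delta_pos": [0,0,0],"delta_rot": [0,0,0],"hand": 4.5},
    {"delta_pos": [0,0,0],"delta_rot": [0,0,0],"hand": 4.5},
    {"delta_pos": [0,0,0],"delta_rot": [0,0,0],"hand": 4.5},
    {"delta_pos": [0,0,0],"delta_rot": [0,0,0],"hand": 4.5},
    {"delta_pos": [0,0,0],"delta_rot": [0,0,0],"hand": 4.5},
    {"delta_pos": [0,0,0],"delta_rot": [0,0,0],"hand": 4.5},
    {"delta_pos": [0,0,0],"delta_rot": [0,0,0],"hand": 4.5}
  ]
}}

```text
t: 6.3
eef_pos: [0.6462, -0.141, 0.0434]
ee_rot: [3.141, -0.0, -1.732]
force: [-0.8, -0.3, -0.9]
width: 0.0554
```

>>> {"method": "move_arm", "body": {
  "rows": [
    {"delta_pos": [0,0,-0.1],"delta_rot": [0,0,0],"hand": 4.5},
    {"delta_pos": [0,0,-0.1],"delta_rot": [0,0,0],"hand": 4.5},
    {"delta_pos": [0,0,0],"delta_rot": [0,0,0],"hand": 4.5},
    {"delta_pos": [0,0,0],"delta_rot": [0,0,0],"hand": 4.5},
    {"delta_pos": [0,0,0],"delta_rot": [0,0,0],"hand": 4.5},
    {"delta_pos": [0,0,0],"delta_rot": [0,0,0],"hand": 4.5},
    {"delta_pos": [0,0,0],"delta_rot": [0,0,0],"hand": 4.5},
    {"delta_pos": [0,0,0],"delta_rot": [0,0,0],"hand": 4.5},
    {"delta_pos": [0,0,0],"delta_rot": [0,0,0],"hand": 4.5},
    {"delta_pos": [0,0,0],"delta_rot": [0,0,0],"hand": 4.5}
  ]
}}

```text
t: 7.3
eef_pos: [0.6464, -0.141, 0.0423]
ee_rot: [-3.141, -0.0, -1.732]
force: [-2.8, 1.3, 6.8]
width: 0.0556
```

>>> {"method": "move_arm", "body": {
  "rows": [
    {"delta_pos": [0,0,0],"delta_rot": [0,0,0],"hand": 6.0},
    {"delta_pos": [0,0,0],"delta_rot": [0,0,0],"hand": 7.0},
    {"delta_pos": [0,0,0],"delta_rot": [0,0,0],"hand": 7.4},
    {"delta_pos": [0,0,0],"delta_rot": [0,0,0],"hand": 7.4},
    {"delta_pos": [0,0,1],"delta_rot": [0,0,0],"hand": 7.4},
    {"delta_pos": [0,0,2],"delta_rot": [0,0,0],"hand": 7.4},
    {"delta_pos": [0,0,4],"delta_rot": [0,0,0],"hand": 7.4},
    {"delta_pos": [0,0,4.5],"delta_rot": [0,0,0],"hand": 8.0},
    {"delta_pos": [0,0,4.5],"delta_rot": [0,0,0],"hand": 8.7},
    {"delta_pos": [0,0,4.5],"delta_rot": [0,0,0],"hand": 8.7}
  ]
}}

```text
t: 8.3
eef_pos: [0.6459, -0.1411, 0.2492]
ee_rot: [-3.141, 0.0, -1.732]
force: [1.0, 0.3, -0.3]
width: 0.086
```

Run:
```python
from h import *
im,K,T=wrist("w4")
Ks,Ts=cam("scene");Kd,Td=cam("side")
for p in [(495,197),(458,156)]: print("scene",p,plane(Ks,Ts,p,0)[:2].round(3))
for p in [(219,132),(277,118)]: print("side",p,plane(Kd,Td,p,0)[:2].round(3))
```

```text
t 8.3 pos [ 0.6459 -0.1411  0.2492] rot [-180.     0.   -99.2] F [ 1.   0.3 -0.3] w 0.086
scene (495, 197) [0.442 0.518]
scene (458, 156) [0.215 0.499]
side (219, 132) [0.237 0.504]
side (277, 118) [0.46  0.496]
```

View pics/w4.png

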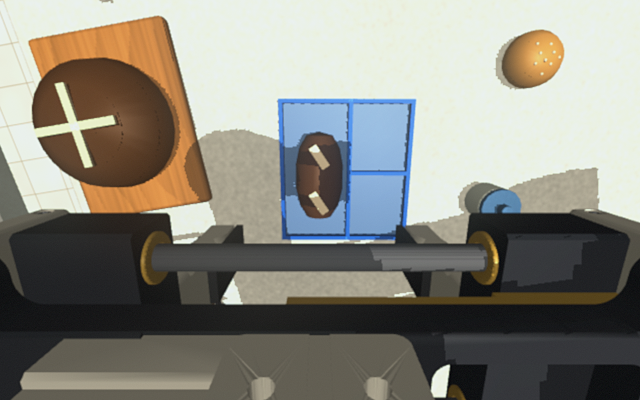

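>>> {"method": "move_arm", "body": {
  "rows": [
    {"delta_pos": [-1.5,3.0,0],"delta_rot": [0,0,0],"hand": 8.7},
    {"delta_pos": [-1.9,4.5,0],"delta_rot": [0,0,0],"hand": 8.7},
    {"delta_pos": [-1.9,4.5,0],"delta_rot": [0,0,0],"hand": 8.7},
    {"delta_pos": [-1.9,4.5,0],"delta_rot": [0,0,0],"hand": 8.7},
    {"delta_pos": [-1.9,4.5,0],"delta_rot": [0,0,0],"hand": 8.7},
    {"delta_pos": [-1.9,4.5,0],"delta_rot": [0,0,0],"hand": 8.7},
    {"delta_pos": [-1.9,4.5,0],"delta_rot": [0,0,0],"hand": 8.7},
    {"delta_pos": [-1.9,4.5,0],"delta_rot": [0,0,0],"hand": 8.7},
    {"delta_pos": [-1.9,4.5,0],"delta_rot": [0,0,0],"hand": 8.7},
    {"delta_pos": [-1.9,4.5,0],"delta_rot": [0,0,0],"hand": 8.7}
  ]
}}

```text
t: 9.35
eef_pos: [0.4591, 0.2957, 0.2473]
ee_rot: [-3.141, 0.001, -1.732]
force: [1.5, -0.3, 0.5]
width: 0.0871
```

>>> {"method": "move_arm", "body": {
  "rows": [
    {"delta_pos": [-1.9,4.0,0],"delta_rot": [0,0,0],"hand": 8.7},
    {"delta_pos": [-1.8,3.9,0],"delta_rot": [0,0,0],"hand": 8.7},
    {"delta_pos": [0,0,0],"delta_rot": [0,0,0],"hand": 8.7},
    {"delta_pos": [0,0,0],"delta_rot": [0,0,0],"hand": 8.7},
    {"delta_pos": [0,0,-2],"delta_rot": [0,0,0],"hand": 8.7},
    {"delta_pos": [0,0,-3],"delta_rot": [0,0,0],"hand": 8.7},
    {"delta_pos": [0,0,-2],"delta_rot": [0,0,0],"hand": 8.7},
    {"delta_pos": [0,0,0],"delta_rot": [0,0,0],"hand": 8.7},
    {"delta_pos": [0,0,0],"delta_rot": [0,0,0],"hand": 8.7},
    {"delta_pos": [0,0,0],"delta_rot": [0,0,0],"hand": 8.7}
  ]
}}

```text
t: 10.35
eef_pos: [0.4241, 0.3732, 0.178]
ee_rot: [-3.14, 0.002, -1.733]
force: [0.4, -0.0, 1.0]
width: 0.0868
```

Run:
```python
from h import *
im,K,T=wrist("w5")
```

```text
t 10.35 pos [0.4241 0.3732 0.178 ] rot [-1.799e+02  1.000e-01 -9.930e+01] F [ 0.4 -0.   1. ] w 0.0868
```

View pics/w5.png

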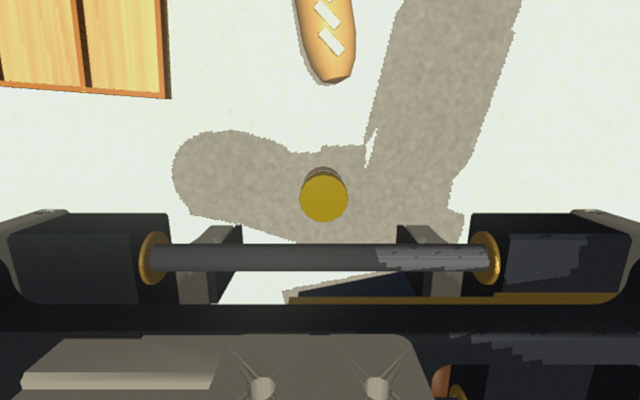

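Yellow lid at (323,198), almost centred between the jaws; it is the only yellow lid. Measure once and check the jar.

Run:
```python
from h import *
im=cv2.imread("pics/w5.png");T=np.load("pics/w5.npy");K=camera_info("wrist")["camera_matrix"]
shape(im,K,T,[((20,150,80),(35,255,255))],(323,198),.06,35,"c_hon2")
```

```text
rect [421.  373.1] [43.2 42.3] 48.9 cen [421.  372.9] px [323. 197.]
```

>>> {"method": "move_arm", "body": {
  "rows": [
    {"delta_pos": [-0.3,0,-2],"delta_rot": [0,0,0],"hand": 8.7},
    {"delta_pos": [0,0,-3],"delta_rot": [0,0,0],"hand": 8.7},
    {"delta_pos": [0,0,-3.5],"delta_rot": [0,0,0],"hand": 8.7},
    {"delta_pos": [0,0,-3],"delta_rot": [0,0,0],"hand": 8.7},
    {"delta_pos": [0,0,-2],"delta_rot": [0,0,0],"hand": 8.7},
    {"delta_pos": [0,0,0],"delta_rot": [0,0,0],"hand": 8.7},
    {"delta_pos": [0,0,0],"delta_rot": [0,0,0],"hand": 3.5},
    {"delta_pos": [0,0,0],"delta_rot": [0,0,0],"hand": 3.5},
    {"delta_pos": [0,0,0],"delta_rot": [0,0,0],"hand": 3.5},
    {"delta_pos": [0,0,0],"delta_rot": [0,0,0],"hand": 3.5}
  ]
}}

```text
t: 11.4
eef_pos: [0.4206, 0.3736, 0.0426]
ee_rot: [-3.141, 0.002, -1.732]
force: [-0.9, 0.4, -0.3]
width: 0.0606
```

>>> {"method": "move_arm", "body": {
  "rows": [
    {"delta_pos": [0,0,0],"delta_rot": [0,0,0],"hand": 3.5},
    {"delta_pos": [0,0,0],"delta_rot": [0,0,0],"hand": 3.5},
    {"delta_pos": [0,0,0],"delta_rot": [0,0,0],"hand": 3.5},
    {"delta_pos": [0,0,0],"delta_rot": [0,0,0],"hand": 3.5},
    {"delta_pos": [0,0,0],"delta_rot": [0,0,0],"hand": 3.5},
    {"delta_pos": [0,0,0.5],"delta_rot": [0,0,0],"hand": 3.5},
    {"delta_pos": [0,0,2],"delta_rot": [0,0,0],"hand": 3.5},
    {"delta_pos": [0,0,4],"delta_rot": [0,0,0],"hand": 3.5},
    {"delta_pos": [0,0,4],"delta_rot": [0,0,0],"hand": 3.5},
    {"delta_pos": [0,0,4],"delta_rot": [0,0,0],"hand": 3.5}
  ]
}}

```text
t: 12.4
eef_pos: [0.4199, 0.3725, 0.1878]
ee_rot: [3.141, -0.001, -1.732]
force: [0.1, 0.7, -1.3]
width: 0.0435
```

>>> {"method": "move_arm", "body": {
  "rows": [
    {"delta_pos": [1.2,-3.6,0.5],"delta_rot": [0,0,8.2],"hand": 3.5},
    {"delta_pos": [1.2,-4.6,0.5],"delta_rot": [0,0,8.2],"hand": 3.5},
    {"delta_pos": [1.2,-4.6,0],"delta_rot": [0,0,8.2],"hand": 3.5},
    {"delta_pos": [1.2,-4.6,0],"delta_rot": [0,0,8.2],"hand": 3.5},
    {"delta_pos": [1.2,-4.6,0],"delta_rot": [0,0,8.2],"hand": 3.5},
    {"delta_pos": [1.2,-4.6,0],"delta_rot": [0,0,8.2],"hand": 3.5},
    {"delta_pos": [1.2,-4.6,0],"delta_rot": [0,0,8.2],"hand": 3.5},
    {"delta_pos": [1.2,-4.6,0],"delta_rot": [0,0,8.2],"hand": 3.5},
    {"delta_pos": [1.2,-4.6,0],"delta_rot": [0,0,8.2],"hand": 3.5},
    {"delta_pos": [1.2,-4.6,0],"delta_rot": [0,0,8.2],"hand": 3.5}
  ]
}}

```text
t: 13.4
eef_pos: [0.5352, -0.0556, 0.1965]
ee_rot: [-3.141, 0.0, -0.366]
force: [0.8, 0.9, -1.2]
width: 0.043
```

>>> {"method": "move_arm", "body": {
  "rows": [
    {"delta_pos": [1.2,-4.6,0],"delta_rot": [0,0,7.7],"hand": 3.5},
    {"delta_pos": [1.2,-4.6,0],"delta_rot": [0,0,0],"hand": 3.5},
    {"delta_pos": [0,-0.6,0],"delta_rot": [0,0,0],"hand": 3.5},
    {"delta_pos": [0,0,0],"delta_rot": [0,0,0],"hand": 3.5},
    {"delta_pos": [0,0,-2],"delta_rot": [0,0,0],"hand": 3.5},
    {"delta_pos": [0,0,-3],"delta_rot": [0,0,0],"hand": 3.5},
    {"delta_pos": [0,0,-2],"delta_rot": [0,0,0],"hand": 3.5},
    {"delta_pos": [0,0,0],"delta_rot": [0,0,0],"hand": 3.5},
    {"delta_pos": [0,0,0],"delta_rot": [0,0,0],"hand": 3.5},
    {"delta_pos": [0,0,0],"delta_rot": [0,0,0],"hand": 3.5}
  ]
}}

```text
t: 14.4
eef_pos: [0.5599, -0.1497, 0.128]
ee_rot: [-3.141, -0.002, -0.241]
force: [0.2, 0.0, -1.1]
width: 0.0433
```

Run:
```python
from h import *
im,K,T=wrist("w6")
# rye placed
im=cv2.imread("pics/w4.png");T=np.load("pics/w4.npy")
shape(im,K,T,[((0,60,0),(25,255,110))],(319,177),.033,50)
shape(im,K,T,[((98,60,60),(125,255,255))],(347,168),.014,85,"c_blue4")
```

```text
t 14.4 pos [ 0.5599 -0.1497  0.128 ] rot [-1.80e+02 -1.00e-01 -1.38e+01] F [ 0.2  0.  -1.1] w 0.0433
rect [ 651.  -143.2] [100.2  44.2] 80.5 cen [ 652.6 -141. ] px [316. 174.]
rect [ 613.9 -139.2] [178.5 165. ] 80.7 cen [ 613.5 -139.2] px [346. 169.]
```

View pics/w6.png

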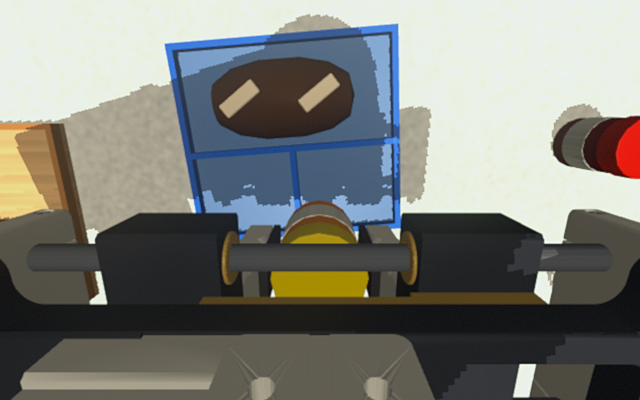

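>>> {"method": "move_arm", "body": {
  "rows": [
    {"delta_pos": [0.25,-1.3,0],"delta_rot": [0,0,2.2],"hand": 3.5},
    {"delta_pos": [0.25,-1.3,0],"delta_rot": [0,0,2.1],"hand": 3.5},
    {"delta_pos": [0,0,-1],"delta_rot": [0,0,0],"hand": 3.5},
    {"delta_pos": [0,0,-2],"delta_rot": [0,0,0],"hand": 3.5},
    {"delta_pos": [0,0,-2],"delta_rot": [0,0,0],"hand": 3.5},
    {"delta_pos": [0,0,-1.5],"delta_rot": [0,0,0],"hand": 3.5},
    {"delta_pos": [0,0,-1],"delta_rot": [0,0,0],"hand": 3.5},
    {"delta_pos": [0,0,-0.3],"delta_rot": [0,0,0],"hand": 3.5},
    {"delta_pos": [0,0,0],"delta_rot": [0,0,0],"hand": 3.5},
    {"delta_pos": [0,0,0],"delta_rot": [0,0,0],"hand": 3.5}
  ]
}}

```text
t: 15.45
eef_pos: [0.5646, -0.1763, 0.0492]
ee_rot: [-3.142, -0.001, -0.167]
force: [0.5, 1.1, -0.5]
width: 0.0433
```

Run:
```python
from h import *
im,K,T=wrist("w7")
```

```text
t 15.45 pos [ 0.5646 -0.1763  0.0492] rot [-1.8e+02 -1.0e-01 -9.5e+00] F [ 0.5  1.1 -0.5] w 0.0433
```

View pics/w7.png

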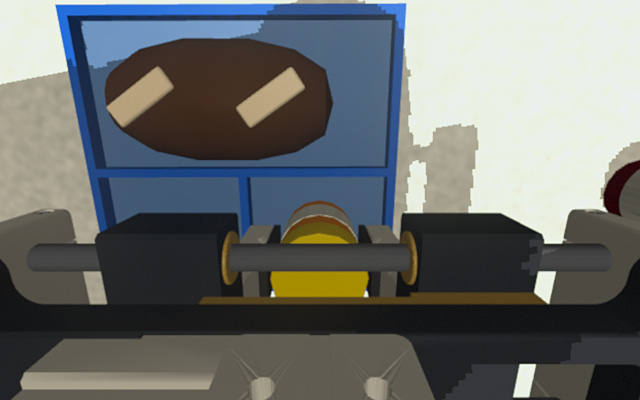

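The honey jar hovers over the right-hand pocket, centred. Lower it the last 2 mm.

>>> {"method": "move_arm", "body": {
  "rows": [
    {"delta_pos": [0,0,-0.1],"delta_rot": [0,0,0],"hand": 3.5},
    {"delta_pos": [0,0,-0.1],"delta_rot": [0,0,0],"hand": 3.5},
    {"delta_pos": [0,0,0],"delta_rot": [0,0,0],"hand": 3.5},
    {"delta_pos": [0,0,0],"delta_rot": [0,0,0],"hand": 3.5},
    {"delta_pos": [0,0,0],"delta_rot": [0,0,0],"hand": 3.5},
    {"delta_pos": [0,0,0],"delta_rot": [0,0,0],"hand": 3.5},
    {"delta_pos": [0,0,0],"delta_rot": [0,0,0],"hand": 3.5},
    {"delta_pos": [0,0,0],"delta_rot": [0,0,0],"hand": 3.5},
    {"delta_pos": [0,0,0],"delta_rot": [0,0,0],"hand": 3.5},
    {"delta_pos": [0,0,0],"delta_rot": [0,0,0],"hand": 3.5}
  ]
}}

```text
t: 16.5
eef_pos: [0.5642, -0.1764, 0.0467]
ee_rot: [3.142, -0.001, -0.166]
force: [0.2, 1.0, 5.3]
width: 0.0439
```

>>> {"method": "move_arm", "body": {
  "rows": [
    {"delta_pos": [0,0,0],"delta_rot": [0,0,0],"hand": 5.0},
    {"delta_pos": [0,0,0],"delta_rot": [0,0,0],"hand": 6.2},
    {"delta_pos": [0,0,0],"delta_rot": [0,0,0],"hand": 6.2},
    {"delta_pos": [0,0,0],"delta_rot": [0,0,0],"hand": 6.2},
    {"delta_pos": [0,0,1],"delta_rot": [0,0,0],"hand": 6.2},
    {"delta_pos": [0,0,2],"delta_rot": [0,0,0],"hand": 6.2},
    {"delta_pos": [0,0,4],"delta_rot": [0,0,0],"hand": 6.2},
    {"delta_pos": [0,0,4],"delta_rot": [0,0,0],"hand": 8.7},
    {"delta_pos": [-2,1,4],"delta_rot": [0,0,0],"hand": 8.7},
    {"delta_pos": [-2,2,0],"delta_rot": [0,0,0],"hand": 8.7}
  ]
}}

```text
t: 17.5
eef_pos: [0.5267, -0.1471, 0.2028]
ee_rot: [-3.141, -0.01, -0.167]
force: [0.5, 0.8, -0.1]
width: 0.0807
```

>>> {"method": "move_arm", "body": {
  "rows": [
    {"delta_pos": [-2.5,2,0],"delta_rot": [0,0,0],"hand": 8.7},
    {"delta_pos": [-2.5,2,0],"delta_rot": [0,0,0],"hand": 8.7},
    {"delta_pos": [-2.5,2,0],"delta_rot": [0,0,0],"hand": 8.7},
    {"delta_pos": [-1,1.4,0],"delta_rot": [0,0,0],"hand": 8.7},
    {"delta_pos": [0,0,-1],"delta_rot": [0,0,0],"hand": 8.7},
    {"delta_pos": [0,0,-1],"delta_rot": [0,0,0],"hand": 8.7},
    {"delta_pos": [0,0,-1],"delta_rot": [0,0,0],"hand": 8.7},
    {"delta_pos": [0,0,0],"delta_rot": [0,0,0],"hand": 8.7},
    {"delta_pos": [0,0,0],"delta_rot": [0,0,0],"hand": 8.7},
    {"delta_pos": [0,0,0],"delta_rot": [0,0,0],"hand": 8.7}
  ]
}}

```text
t: 18.5
eef_pos: [0.4393, -0.0726, 0.1664]
ee_rot: [3.141, 0.0, -0.167]
force: [-0.1, 0.1, 0.6]
width: 0.0868
```

Run:
```python
from h import *
im,K,T=wrist("w8")
```

```text
t 18.5 pos [ 0.4393 -0.0726  0.1664] rot [180.    0.   -9.6] F [-0.1  0.1  0.6] w 0.0868
```

View pics/w8.png

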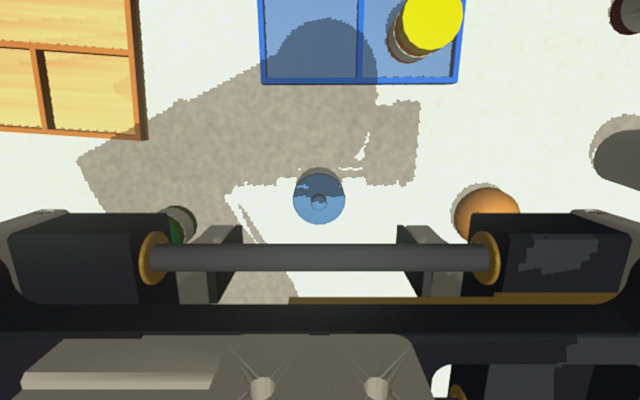

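Crock with blue lid and knob at (319,197), centred; honey jar stands in its pocket at (430,25). Descend and grip.

>>> {"method": "move_arm", "body": {
  "rows": [
    {"delta_pos": [0,0,-2],"delta_rot": [0,0,0],"hand": 8.7},
    {"delta_pos": [0,0,-3],"delta_rot": [0,0,0],"hand": 8.7},
    {"delta_pos": [0,0,-3.5],"delta_rot": [0,0,0],"hand": 8.7},
    {"delta_pos": [0,0,-2.5],"delta_rot": [0,0,0],"hand": 8.7},
    {"delta_pos": [0,0,-2],"delta_rot": [0,0,0],"hand": 8.7},
    {"delta_pos": [0,0,0],"delta_rot": [0,0,0],"hand": 8.7},
    {"delta_pos": [0,0,0],"delta_rot": [0,0,0],"hand": 4},
    {"delta_pos": [0,0,0],"delta_rot": [0,0,0],"hand": 4},
    {"delta_pos": [0,0,0],"delta_rot": [0,0,0],"hand": 4},
    {"delta_pos": [0,0,0],"delta_rot": [0,0,0],"hand": 4}
  ]
}}

```text
t: 19.55
eef_pos: [0.4396, -0.0722, 0.0374]
ee_rot: [-3.141, -0.002, -0.167]
force: [0.0, -0.1, -1.1]
width: 0.0604
```

>>> {"method": "move_arm", "body": {
  "rows": [
    {"delta_pos": [0,0,0],"delta_rot": [0,0,0],"hand": 4},
    {"delta_pos": [0,0,0],"delta_rot": [0,0,0],"hand": 4},
    {"delta_pos": [0,0,0],"delta_rot": [0,0,0],"hand": 4},
    {"delta_pos": [0,0,0],"delta_rot": [0,0,0],"hand": 4},
    {"delta_pos": [0,0,0],"delta_rot": [0,0,0],"hand": 4},
    {"delta_pos": [0,0,0.5],"delta_rot": [0,0,0],"hand": 4},
    {"delta_pos": [0,0,2],"delta_rot": [0,0,0],"hand": 4},
    {"delta_pos": [0,0,4],"delta_rot": [0,0,0],"hand": 4},
    {"delta_pos": [0,0,4],"delta_rot": [0,0,0],"hand": 4},
    {"delta_pos": [0,0,0],"delta_rot": [0,0,0],"hand": 4}
  ]
}}

```text
t: 20.55
eef_pos: [0.442, -0.0719, 0.1464]
ee_rot: [-3.139, -0.008, -0.166]
force: [1.0, 0.2, -1.8]
width: 0.0479
```

>>> {"method": "move_arm", "body": {
  "rows": [
    {"delta_pos": [2.5,-0.3,0],"delta_rot": [0,0,0],"hand": 4},
    {"delta_pos": [4,-0.5,0],"delta_rot": [0,0,0],"hand": 4},
    {"delta_pos": [4,-0.5,0],"delta_rot": [0,0,0],"hand": 4},
    {"delta_pos": [3.3,-0.4,0],"delta_rot": [0,0,0],"hand": 4},
    {"delta_pos": [0,0,-1],"delta_rot": [0,0,0],"hand": 4},
    {"delta_pos": [0,0,-2],"delta_rot": [0,0,0],"hand": 4},
    {"delta_pos": [0,0,-3],"delta_rot": [0,0,0],"hand": 4},
    {"delta_pos": [0,0,-2],"delta_rot": [0,0,0],"hand": 4},
    {"delta_pos": [0,0,0],"delta_rot": [0,0,0],"hand": 4},
    {"delta_pos": [0,0,0],"delta_rot": [0,0,0],"hand": 4}
  ]
}}

```text
t: 21.55
eef_pos: [0.5765, -0.0894, 0.0613]
ee_rot: [3.141, 0.001, -0.166]
force: [0.4, 0.2, -0.8]
width: 0.0479
```

Run:
```python
from h import *
im,K,T=wrist("w9")
```

```text
t 21.55 pos [ 0.5765 -0.0894  0.0613] rot [ 1.8e+02  1.0e-01 -9.5e+00] F [ 0.4  0.2 -0.8] w 0.0479
```

View pics/w9.png

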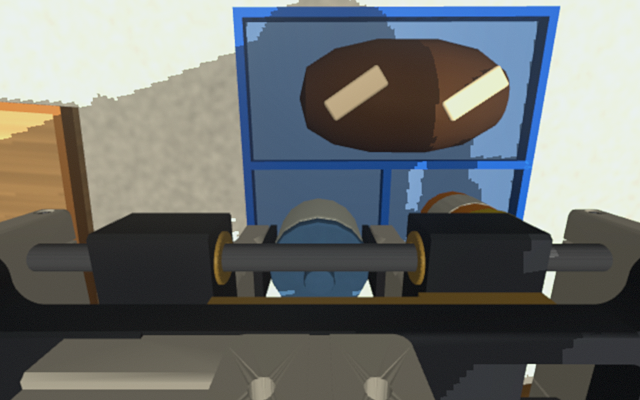

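>>> {"method": "move_arm", "body": {
  "rows": [
    {"delta_pos": [0.25,0,-0.5],"delta_rot": [0,0,0],"hand": 4},
    {"delta_pos": [0,0,-0.7],"delta_rot": [0,0,0],"hand": 4},
    {"delta_pos": [0,0,-0.4],"delta_rot": [0,0,0],"hand": 4},
    {"delta_pos": [0,0,-0.1],"delta_rot": [0,0,0],"hand": 4},
    {"delta_pos": [0,0,0],"delta_rot": [0,0,0],"hand": 4},
    {"delta_pos": [0,0,0],"delta_rot": [0,0,0],"hand": 4},
    {"delta_pos": [0,0,0],"delta_rot": [0,0,0],"hand": 4},
    {"delta_pos": [0,0,0],"delta_rot": [0,0,0],"hand": 4},
    {"delta_pos": [0,0,0],"delta_rot": [0,0,0],"hand": 4},
    {"delta_pos": [0,0,0],"delta_rot": [0,0,0],"hand": 4}
  ]
}}

```text
t: 22.6
eef_pos: [0.5795, -0.0893, 0.0445]
ee_rot: [-3.142, -0.0, -0.167]
force: [0.2, -0.7, -1.5]
width: 0.0475
```

>>> {"method": "move_arm", "body": {
  "rows": [
    {"delta_pos": [0,0,-0.1],"delta_rot": [0,0,0],"hand": 4},
    {"delta_pos": [0,0,-0.1],"delta_rot": [0,0,0],"hand": 4},
    {"delta_pos": [0,0,0],"delta_rot": [0,0,0],"hand": 4},
    {"delta_pos": [0,0,0],"delta_rot": [0,0,0],"hand": 4},
    {"delta_pos": [0,0,0],"delta_rot": [0,0,0],"hand": 4},
    {"delta_pos": [0,0,0],"delta_rot": [0,0,0],"hand": 4},
    {"delta_pos": [0,0,0],"delta_rot": [0,0,0],"hand": 4},
    {"delta_pos": [0,0,0],"delta_rot": [0,0,0],"hand": 4},
    {"delta_pos": [0,0,0],"delta_rot": [0,0,0],"hand": 4},
    {"delta_pos": [0,0,0],"delta_rot": [0,0,0],"hand": 4}
  ]
}}

```text
t: 23.6
eef_pos: [0.5795, -0.0893, 0.0425]
ee_rot: [-3.142, -0.0, -0.167]
force: [0.6, -0.1, -1.1]
width: 0.0475
```

>>> {"method": "move_arm", "body": {
  "rows": [
    {"delta_pos": [0,0,-0.1],"delta_rot": [0,0,0],"hand": 4},
    {"delta_pos": [0,0,0],"delta_rot": [0,0,0],"hand": 4},
    {"delta_pos": [0,0,0],"delta_rot": [0,0,0],"hand": 4},
    {"delta_pos": [0,0,0],"delta_rot": [0,0,0],"hand": 4},
    {"delta_pos": [0,0,0],"delta_rot": [0,0,0],"hand": 4},
    {"delta_pos": [0,0,0],"delta_rot": [0,0,0],"hand": 4},
    {"delta_pos": [0,0,0],"delta_rot": [0,0,0],"hand": 4},
    {"delta_pos": [0,0,0],"delta_rot": [0,0,0],"hand": 4},
    {"delta_pos": [0,0,0],"delta_rot": [0,0,0],"hand": 4},
    {"delta_pos": [0,0,0],"delta_rot": [0,0,0],"hand": 4}
  ]
}}

```text
t: 24.6
eef_pos: [0.5796, -0.0894, 0.0419]
ee_rot: [-3.142, -0.0, -0.166]
force: [-2.2, 0.4, 6.3]
width: 0.0476
```

>>> {"method": "move_arm", "body": {
  "rows": [
    {"delta_pos": [0,0,0],"delta_rot": [0,0,0],"hand": 5.2},
    {"delta_pos": [0,0,0],"delta_rot": [0,0,0],"hand": 6.2},
    {"delta_pos": [0,0,0],"delta_rot": [0,0,0],"hand": 6.2},
    {"delta_pos": [0,0,0],"delta_rot": [0,0,0],"hand": 6.2},
    {"delta_pos": [0,0,1],"delta_rot": [0,0,0],"hand": 6.2},
    {"delta_pos": [0,0,2],"delta_rot": [0,0,0],"hand": 6.2},
    {"delta_pos": [0,0,4],"delta_rot": [0,0,0],"hand": 6.2},
    {"delta_pos": [0,0,4],"delta_rot": [0,0,0],"hand": 8.7},
    {"delta_pos": [-1,2,4],"delta_rot": [0,0,-8],"hand": 8.7},
    {"delta_pos": [-1,4,2],"delta_rot": [0,0,-8],"hand": 8.7}
  ]
}}

```text
t: 25.6
eef_pos: [0.5606, -0.0302, 0.2159]
ee_rot: [-3.139, -0.004, -0.454]
force: [0.3, 0.7, 0.9]
width: 0.0808
```

>>> {"method": "move_arm", "body": {
  "rows": [
    {"delta_pos": [-2,4,1],"delta_rot": [0,0,-8],"hand": 8.7},
    {"delta_pos": [-2,4,1],"delta_rot": [0,0,-8],"hand": 8.7},
    {"delta_pos": [-2,4,0],"delta_rot": [0,0,-8],"hand": 8.7},
    {"delta_pos": [-2,4,0],"delta_rot": [0,0,-8],"hand": 8.7},
    {"delta_pos": [-2,4,0],"delta_rot": [0,0,-8],"hand": 8.7},
    {"delta_pos": [-2,4,0],"delta_rot": [0,0,-8],"hand": 8.7},
    {"delta_pos": [-2,4,0],"delta_rot": [0,0,-8],"hand": 8.7},
    {"delta_pos": [-2,0,0],"delta_rot": [0,0,-8],"hand": 8.7},
    {"delta_pos": [0,0,0],"delta_rot": [0,0,0],"hand": 8.7},
    {"delta_pos": [0,0,0],"delta_rot": [0,0,0],"hand": 8.7}
  ]
}}

```text
t: 26.6
eef_pos: [0.4071, 0.237, 0.2316]
ee_rot: [-3.141, 0.001, -1.509]
force: [0.2, 0.3, 0.3]
width: 0.087
```

Run:
```python
from h import *
im,K,T=wrist("w10")
```

```text
t 26.6 pos [0.4071 0.237  0.2316] rot [-1.799e+02  1.000e-01 -8.650e+01] F [0.2 0.3 0.3] w 0.087
```

View pics/w10.png

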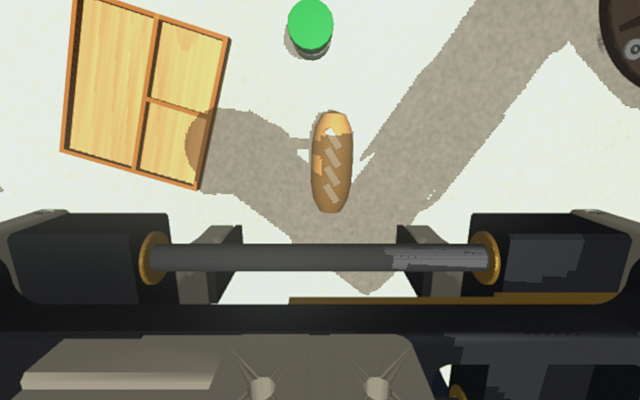

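Pale loaf at (332,162), golden with pale slashes; it is the only small pale loaf on the counter (the others lie in crate/rack). Green lid is at (310,25), wood tray on the left.

Run:
```python
from h import *
im=cv2.imread("pics/w10.png");T=np.load("pics/w10.npy");K=camera_info("wrist")["camera_matrix"]
shape(im,K,T,[((8,70,60),(22,255,255))],(332,162),.024,58,"c_pale")
shape(im,K,T,[((5,60,60),(26,255,255))],(145,90),.014,125,"c_wood")
shape(im,K,T,[((45,120,60),(80,255,255))],(310,25),.06,35,"c_grn")
```

```text
rect [394.8 217.3] [ 47.  117.8] 2.1 cen [394.7 217.5] px [331. 162.]
rect [614.1 154. ] [183.4 169.7] 76.4 cen [614.1 156.5] px [140.  90.]
rect [425.4  84. ] [41.2 41.2] 3.4 cen [425.4  83.3] px [310.  23.]
```

View pics/c_pale.png

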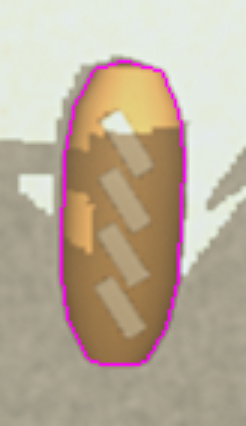

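View pics/c_wood.png

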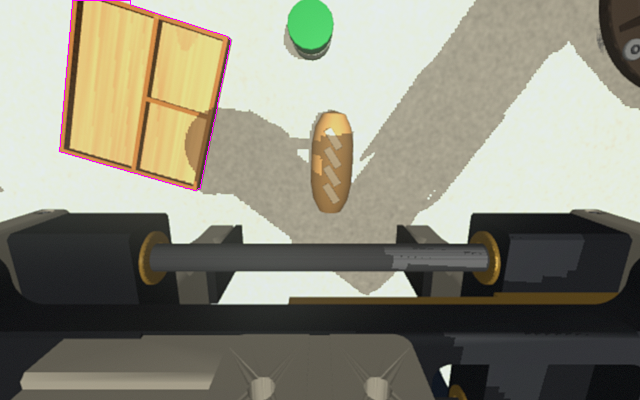

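>>> {"method": "move_arm", "body": {
  "rows": [
    {"delta_pos": [-0.6,-1.0,0],"delta_rot": [0,0,-1.4],"hand": 8.7},
    {"delta_pos": [-0.6,-1.0,-1],"delta_rot": [0,0,0],"hand": 8.7},
    {"delta_pos": [0,0,-3],"delta_rot": [0,0,0],"hand": 8.7},
    {"delta_pos": [0,0,-3.5],"delta_rot": [0,0,0],"hand": 8.7},
    {"delta_pos": [0,0,-3.5],"delta_rot": [0,0,0],"hand": 8.7},
    {"delta_pos": [0,0,-3],"delta_rot": [0,0,0],"hand": 8.7},
    {"delta_pos": [0,0,-2],"delta_rot": [0,0,0],"hand": 8.7},
    {"delta_pos": [0,0,-1],"delta_rot": [0,0,0],"hand": 8.7},
    {"delta_pos": [0,0,0],"delta_rot": [0,0,0],"hand": 8.7},
    {"delta_pos": [0,0,0],"delta_rot": [0,0,0],"hand": 8.7}
  ]
}}

```text
t: 27.65
eef_pos: [0.3958, 0.2167, 0.0615]
ee_rot: [-3.141, 0.0, -1.537]
force: [-0.3, -0.6, 0.0]
width: 0.0873
```

>>> {"method": "move_arm", "body": {
  "rows": [
    {"delta_pos": [-0.1,0,-1],"delta_rot": [0,0,0],"hand": 8.7},
    {"delta_pos": [0,0,-1],"delta_rot": [0,0,0],"hand": 8.7},
    {"delta_pos": [0,0,-0.6],"delta_rot": [0,0,0],"hand": 8.7},
    {"delta_pos": [0,0,0],"delta_rot": [0,0,0],"hand": 8.7},
    {"delta_pos": [0,0,0],"delta_rot": [0,0,0],"hand": 8.7},
    {"delta_pos": [0,0,0],"delta_rot": [0,0,0],"hand": 4},
    {"delta_pos": [0,0,0],"delta_rot": [0,0,0],"hand": 4},
    {"delta_pos": [0,0,0],"delta_rot": [0,0,0],"hand": 4},
    {"delta_pos": [0,0,0],"delta_rot": [0,0,0],"hand": 4},
    {"delta_pos": [0,0,0],"delta_rot": [0,0,0],"hand": 4}
  ]
}}

```text
t: 28.65
eef_pos: [0.3943, 0.2168, 0.0349]
ee_rot: [-3.141, 0.0, -1.537]
force: [0.1, 0.0, -0.2]
width: 0.0524
```

>>> {"method": "move_arm", "body": {
  "rows": [
    {"delta_pos": [0,0,0],"delta_rot": [0,0,0],"hand": 4},
    {"delta_pos": [0,0,0],"delta_rot": [0,0,0],"hand": 4},
    {"delta_pos": [0,0,0],"delta_rot": [0,0,0],"hand": 4},
    {"delta_pos": [0,0,0],"delta_rot": [0,0,0],"hand": 4},
    {"delta_pos": [0,0,0.5],"delta_rot": [0,0,0],"hand": 4},
    {"delta_pos": [0,0,2],"delta_rot": [0,0,0],"hand": 4},
    {"delta_pos": [0,0,4],"delta_rot": [0,0,0],"hand": 4},
    {"delta_pos": [0,0,4],"delta_rot": [0,0,0],"hand": 4},
    {"delta_pos": [0,0,4],"delta_rot": [0,0,0],"hand": 4},
    {"delta_pos": [0,0,4],"delta_rot": [0,0,0],"hand": 4}
  ]
}}

```text
t: 29.65
eef_pos: [0.3938, 0.2162, 0.2218]
ee_rot: [3.142, 0.0, -1.537]
force: [1.0, 0.4, -1.0]
width: 0.0477
```

>>> {"method": "move_arm", "body": {
  "rows": [
    {"delta_pos": [2,0.5,0.5],"delta_rot": [0,0,-1.5],"hand": 4},
    {"delta_pos": [3,0.6,0.8],"delta_rot": [0,0,-2],"hand": 4},
    {"delta_pos": [3,0.6,0.8],"delta_rot": [0,0,-2],"hand": 4},
    {"delta_pos": [3,0.6,0.8],"delta_rot": [0,0,-2],"hand": 4},
    {"delta_pos": [3,0.6,0.8],"delta_rot": [0,0,-2],"hand": 4},
    {"delta_pos": [3,0.6,0.8],"delta_rot": [0,0,-2],"hand": 4},
    {"delta_pos": [3,0.6,0.5],"delta_rot": [0,0,-2],"hand": 4},
    {"delta_pos": [1.6,0.6,0],"delta_rot": [0,0,-2],"hand": 4},
    {"delta_pos": [0,0,0],"delta_rot": [0,0,0],"hand": 4},
    {"delta_pos": [0,0,0],"delta_rot": [0,0,0],"hand": 4}
  ]
}}

```text
t: 30.65
eef_pos: [0.6099, 0.2634, 0.269]
ee_rot: [3.14, -0.001, -1.807]
force: [0.3, -0.3, -0.3]
width: 0.0473
```

Run:
```python
from h import *
im,K,T=wrist("w11")
```

```text
t 30.65 pos [0.6099 0.2634 0.269 ] rot [ 1.799e+02 -1.000e-01 -1.036e+02] F [ 0.3 -0.3 -0.3] w 0.0473
```

View pics/w11.png

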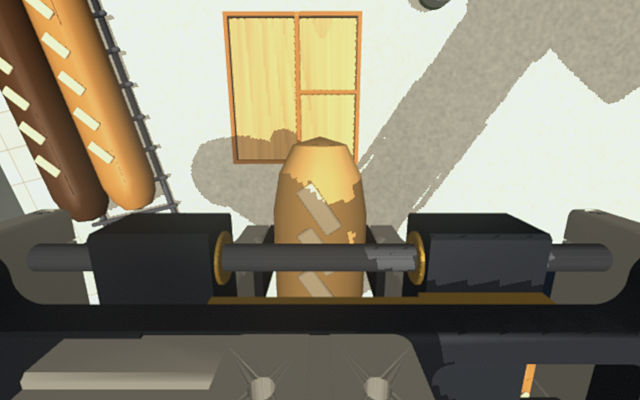

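Run:
```python
from h import *
im=cv2.imread("pics/w11.png");T=np.load("pics/w11.npy");K=camera_info("wrist")["camera_matrix"]
m=mask(im,(5,60,60),(26,255,255)); 
cc=cv2.morphologyEx(m,cv2.MORPH_CLOSE,np.ones((5,5),np.uint8))
L,R,B=[],[],[]
for r in range(25,155,5):
    x=np.nonzero(cc[r,205:380])[0]+205; L.append((x.min()-.5,r)); 
    if r<135:R.append((x.max()+.5,r))
U=[(c,np.nonzero(cc[:60,c])[0].min()-.5) for c in range(235,355,5)]
B=[(c,np.nonzero(cc[100:172,c])[0].max()+100.5) for c in range(238,280,3)]
def line(pts):
    P=np.array([plane(K,T,p,.014)[:2]*1000 for p in pts],np.float32); return cv2.fitLine(P,cv2.DIST_HUBER,0,.01,.01).ravel()
ls={k:line(v) for k,v in dict(L=L,R=R,U=U,B=B).items()}
def X(a,b):
    s=np.linalg.solve(np.array([a[:2],-b[:2]]).T,b[2:]-a[2:]); return a[2:]+s[0]*a[:2]
for k,l in ls.items(): print(k,np.degrees(np.arctan2(l[1],l[0])).round(1))
c=[X(ls["L"],ls["U"]),X(ls["R"],ls["U"]),X(ls["R"],ls["B"]),X(ls["L"],ls["B"])]
print(np.round(c,1),"cen",np.mean(c,0).round(1),[np.linalg.norm(c[i]-c[i-1]).round(1) for i in range(4)])
# rack bar nearest
for p in [(175,205),(140,110),(118,30)]: print([plane(K,T,p,z)[:2].round(3) for z in (0.02,.08)])
```

```text
L 76.4
R 76.5
U -13.6
B -13.7
[[675.6  48.5]
 [515.3  87.3]
 [557.5 262.7]
 [718.  223.6]] cen [616.6 155.5] [np.float32(180.2), np.float32(164.9), np.float32(180.3), np.float32(165.2)]
[array([0.809, 0.258]), array([0.776, 0.249])]
[array([0.808, 0.132]), array([0.775, 0.143])]
[array([0.799, 0.042]), array([0.767, 0.066])]
```

>>> {"method": "move_arm", "body": {
  "rows": [
    {"delta_pos": [1.0,-2.9,0],"delta_rot": [0,0,0],"hand": 4},
    {"delta_pos": [1.0,-2.9,0],"delta_rot": [0,0,0],"hand": 4},
    {"delta_pos": [1.0,-2.9,0],"delta_rot": [0,0,0],"hand": 4},
    {"delta_pos": [0.9,-2.9,-1],"delta_rot": [0,0,0],"hand": 4},
    {"delta_pos": [0,0,-4],"delta_rot": [0,0,0],"hand": 4},
    {"delta_pos": [0,0,-4.5],"delta_rot": [0,0,0],"hand": 4},
    {"delta_pos": [0,0,-4.5],"delta_rot": [0,0,0],"hand": 4},
    {"delta_pos": [0,0,-4],"delta_rot": [0,0,0],"hand": 4},
    {"delta_pos": [0,0,-2.5],"delta_rot": [0,0,0],"hand": 4},
    {"delta_pos": [0,0,0],"delta_rot": [0,0,0],"hand": 4}
  ]
}}

```text
t: 31.7
eef_pos: [0.646, 0.1466, 0.0612]
ee_rot: [3.136, -0.004, -1.807]
force: [-0.4, -0.0, -0.8]
width: 0.0479
```

Run:
```python
from h import *
im,K,T=wrist("w12")
```

```text
t 31.7 pos [0.646  0.1466 0.0612] rot [ 179.7   -0.2 -103.5] F [-0.4 -0.  -0.8] w 0.0479
```

View pics/w12.png

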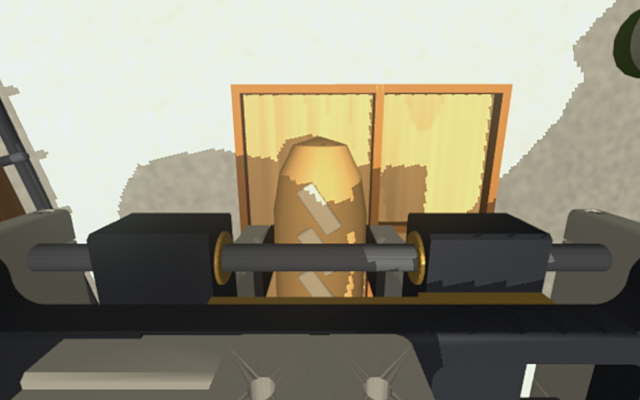

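The pale loaf hovers over the long bay, aligned with it. Lower to just above the floor, then touch down.

>>> {"method": "move_arm", "body": {
  "rows": [
    {"delta_pos": [0.1,0,-0.5],"delta_rot": [0,0,0],"hand": 4},
    {"delta_pos": [0.1,0,-0.7],"delta_rot": [0,0,0],"hand": 4},
    {"delta_pos": [0,0,-0.4],"delta_rot": [0,0,0],"hand": 4},
    {"delta_pos": [0,0,-0.1],"delta_rot": [0,0,0],"hand": 4},
    {"delta_pos": [0,0,0],"delta_rot": [0,0,0],"hand": 4},
    {"delta_pos": [0,0,0],"delta_rot": [0,0,0],"hand": 4},
    {"delta_pos": [0,0,0],"delta_rot": [0,0,0],"hand": 4},
    {"delta_pos": [0,0,0],"delta_rot": [0,0,0],"hand": 4},
    {"delta_pos": [0,0,0],"delta_rot": [0,0,0],"hand": 4},
    {"delta_pos": [0,0,0],"delta_rot": [0,0,0],"hand": 4}
  ]
}}

```text
t: 32.75
eef_pos: [0.6513, 0.1477, 0.0478]
ee_rot: [-3.142, 0.0, -1.807]
force: [-0.2, 0.1, -0.6]
width: 0.0474
```

>>> {"method": "move_arm", "body": {
  "rows": [
    {"delta_pos": [-0.2,0,-0.3],"delta_rot": [0,0,0],"hand": 4},
    {"delta_pos": [0,0,-0.2],"delta_rot": [0,0,0],"hand": 4},
    {"delta_pos": [0,0,-0.1],"delta_rot": [0,0,0],"hand": 4},
    {"delta_pos": [0,0,0],"delta_rot": [0,0,0],"hand": 4},
    {"delta_pos": [0,0,0],"delta_rot": [0,0,0],"hand": 4},
    {"delta_pos": [0,0,0],"delta_rot": [0,0,0],"hand": 4},
    {"delta_pos": [0,0,0],"delta_rot": [0,0,0],"hand": 4},
    {"delta_pos": [0,0,0],"delta_rot": [0,0,0],"hand": 4},
    {"delta_pos": [0,0,0],"delta_rot": [0,0,0],"hand": 4},
    {"delta_pos": [0,0,0],"delta_rot": [0,0,0],"hand": 4}
  ]
}}

```text
t: 33.75
eef_pos: [0.6493, 0.1477, 0.0418]
ee_rot: [-3.142, 0.0, -1.807]
force: [0.8, -0.6, -0.2]
width: 0.0477
```

>>> {"method": "move_arm", "body": {
  "rows": [
    {"delta_pos": [0,0,-0.1],"delta_rot": [0,0,0],"hand": 4},
    {"delta_pos": [0,0,0],"delta_rot": [0,0,0],"hand": 4},
    {"delta_pos": [0,0,0],"delta_rot": [0,0,0],"hand": 4},
    {"delta_pos": [0,0,0],"delta_rot": [0,0,0],"hand": 4},
    {"delta_pos": [0,0,0],"delta_rot": [0,0,0],"hand": 4},
    {"delta_pos": [0,0,0],"delta_rot": [0,0,0],"hand": 4},
    {"delta_pos": [0,0,0],"delta_rot": [0,0,0],"hand": 4},
    {"delta_pos": [0,0,0],"delta_rot": [0,0,0],"hand": 4},
    {"delta_pos": [0,0,0],"delta_rot": [0,0,0],"hand": 4},
    {"delta_pos": [0,0,0],"delta_rot": [0,0,0],"hand": 4}
  ]
}}

```text
t: 34.75
eef_pos: [0.6492, 0.1477, 0.0408]
ee_rot: [-3.142, -0.0, -1.807]
force: [0.3, 0.3, -0.5]
width: 0.0479
```

>>> {"method": "move_arm", "body": {
  "rows": [
    {"delta_pos": [0,0,-0.1],"delta_rot": [0,0,0],"hand": 4},
    {"delta_pos": [0,0,0],"delta_rot": [0,0,0],"hand": 4},
    {"delta_pos": [0,0,0],"delta_rot": [0,0,0],"hand": 4},
    {"delta_pos": [0,0,0],"delta_rot": [0,0,0],"hand": 4},
    {"delta_pos": [0,0,0],"delta_rot": [0,0,0],"hand": 4},
    {"delta_pos": [0,0,0],"delta_rot": [0,0,0],"hand": 4},
    {"delta_pos": [0,0,0],"delta_rot": [0,0,0],"hand": 4},
    {"delta_pos": [0,0,0],"delta_rot": [0,0,0],"hand": 4},
    {"delta_pos": [0,0,0],"delta_rot": [0,0,0],"hand": 4},
    {"delta_pos": [0,0,0],"delta_rot": [0,0,0],"hand": 4}
  ]
}}

```text
t: 35.75
eef_pos: [0.6494, 0.1477, 0.0399]
ee_rot: [-3.141, 0.0, -1.807]
force: [-0.2, 0.3, 2.2]
width: 0.0477
```

>>> {"method": "move_arm", "body": {
  "rows": [
    {"delta_pos": [0,0,0],"delta_rot": [0,0,0],"hand": 5.2},
    {"delta_pos": [0,0,0],"delta_rot": [0,0,0],"hand": 6.2},
    {"delta_pos": [0,0,0],"delta_rot": [0,0,0],"hand": 6.8},
    {"delta_pos": [0,0,0],"delta_rot": [0,0,0],"hand": 6.8},
    {"delta_pos": [0,0,1],"delta_rot": [0,0,0],"hand": 6.8},
    {"delta_pos": [0,0,2],"delta_rot": [0,0,0],"hand": 6.8},
    {"delta_pos": [0,0,4],"delta_rot": [0,0,0],"hand": 7.5},
    {"delta_pos": [0,0,4.5],"delta_rot": [0,0,0],"hand": 8.7},
    {"delta_pos": [0,0,4.5],"delta_rot": [0,0,0],"hand": 8.7},
    {"delta_pos": [0,0,4.5],"delta_rot": [0,0,0],"hand": 8.7}
  ]
}}

```text
t: 36.75
eef_pos: [0.649, 0.1475, 0.2477]
ee_rot: [-3.141, 0.0, -1.807]
force: [0.7, 0.7, -0.5]
width: 0.0863
```

Run:
```python
from h import *
im,K,T=wrist("w13")
```

```text
t 36.75 pos [0.649  0.1475 0.2477] rot [-180.     0.  -103.6] F [ 0.7  0.7 -0.5] w 0.0863
```

View pics/w13.png

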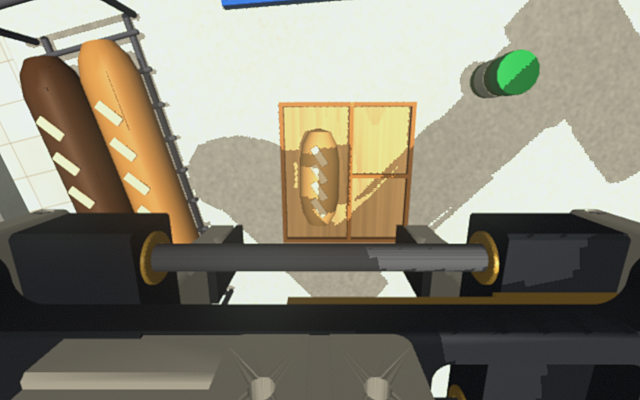

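>>> {"method": "move_arm", "body": {
  "rows": [
    {"delta_pos": [-0.8,-3.0,0],"delta_rot": [0,0,7],"hand": 8.7},
    {"delta_pos": [-0.8,-4.0,0],"delta_rot": [0,0,7],"hand": 8.7},
    {"delta_pos": [-0.8,-4.0,0],"delta_rot": [0,0,7],"hand": 8.7},
    {"delta_pos": [-0.8,-4.0,0],"delta_rot": [0,0,7],"hand": 8.7},
    {"delta_pos": [-0.8,-4.0,0],"delta_rot": [0,0,7],"hand": 8.7},
    {"delta_pos": [-0.8,-4.0,0],"delta_rot": [0,0,7],"hand": 8.7},
    {"delta_pos": [-0.8,-4.0,0],"delta_rot": [0,0,7],"hand": 8.7},
    {"delta_pos": [-0.8,-4.0,0],"delta_rot": [0,0,7],"hand": 8.7},
    {"delta_pos": [-0.8,-4.0,0],"delta_rot": [0,0,7],"hand": 8.7},
    {"delta_pos": [-0.8,-4.0,0],"delta_rot": [0,0,7],"hand": 8.7}
  ]
}}

```text
t: 37.8
eef_pos: [0.5686, -0.2439, 0.2456]
ee_rot: [-3.141, -0.001, -0.58]
force: [1.0, 0.3, 0.7]
width: 0.0871
```

>>> {"method": "move_arm", "body": {
  "rows": [
    {"delta_pos": [-0.8,-4.0,0],"delta_rot": [0,0,7],"hand": 8.7},
    {"delta_pos": [-0.7,-4.0,0],"delta_rot": [0,0,7],"hand": 8.7},
    {"delta_pos": [0,-4,0],"delta_rot": [0,0,6],"hand": 8.7},
    {"delta_pos": [0,-1.5,0],"delta_rot": [0,0,0],"hand": 8.7},
    {"delta_pos": [0,0,0],"delta_rot": [0,0,0],"hand": 8.7},
    {"delta_pos": [0,0,-2],"delta_rot": [0,0,0],"hand": 8.7},
    {"delta_pos": [0,0,-2],"delta_rot": [0,0,0],"hand": 8.7},
    {"delta_pos": [0,0,-1],"delta_rot": [0,0,0],"hand": 8.7},
    {"delta_pos": [0,0,0],"delta_rot": [0,0,0],"hand": 8.7},
    {"delta_pos": [0,0,0],"delta_rot": [0,0,0],"hand": 8.7}
  ]
}}

```text
t: 38.8
eef_pos: [0.5548, -0.377, 0.1957]
ee_rot: [3.141, -0.001, -0.236]
force: [-0.4, -0.1, 0.7]
width: 0.0872
```

Run:
```python
from h import *
im,K,T=wrist("w14")
Kd,Td=cam("side"); print(plane(Kd,Td,(389,308),.055))
```

```text
t 38.8 pos [ 0.5548 -0.377   0.1957] rot [180.   -0.  -13.5] F [-0.4 -0.1  0.7] w 0.0872
[ 0.41951462 -0.38318554  0.055     ]
```

View pics/w14.png

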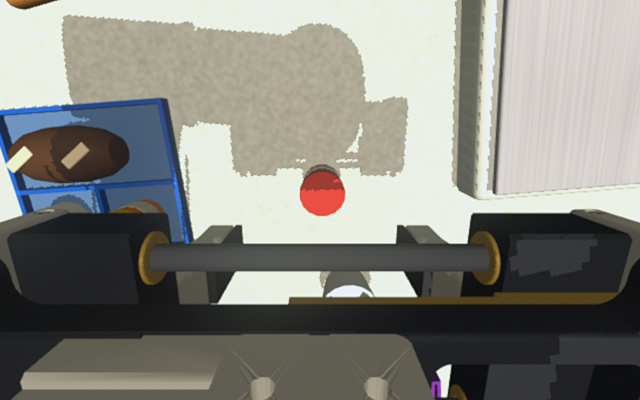

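Red lid at (323,193), the only red lid, centred in the jaws. The scale edge at (475,195) is off to the right; check its distance and the lid position.

Run:
```python
from h import *
im=cv2.imread("pics/w14.png");T=np.load("pics/w14.npy");K=camera_info("wrist")["camera_matrix"]
shape(im,K,T,[((0,130,80),(8,255,255)),((172,130,80),(180,255,255))],(323,193),.06,35,"c_jam")
for p in [(475,198),(500,198),(455,180)]: print(p,[plane(K,T,p,z)[:2].round(3) for z in (0,.04,.08)])
Ks,Ts=cam("scene")
for p in [(100,235),(70,233)]: print([plane(Ks,Ts,p,z)[:2].round(3) for z in (0,.05)])
```

```text
rect [ 554.7 -380.2] [42.1 42. ] 31.4 cen [ 554.7 -380.1] px [322. 193.]
(475, 198) [array([ 0.494, -0.548]), array([ 0.509, -0.53 ]), array([ 0.524, -0.511])]
(500, 198) [array([ 0.487, -0.576]), array([ 0.503, -0.554]), array([ 0.519, -0.532])]
(455, 180) [array([ 0.52 , -0.528]), array([ 0.532, -0.512]), array([ 0.544, -0.496])]
[array([ 0.455, -0.541]), array([ 0.517, -0.511])]
[array([ 0.436, -0.619]), array([ 0.5  , -0.585])]
```

View pics/c_jam.png

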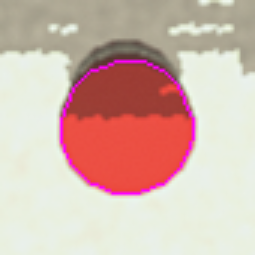

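>>> {"method": "move_arm", "body": {
  "rows": [
    {"delta_pos": [0,-0.3,-2],"delta_rot": [0,0,0],"hand": 8.7},
    {"delta_pos": [0,0,-3],"delta_rot": [0,0,0],"hand": 8.7},
    {"delta_pos": [0,0,-3.5],"delta_rot": [0,0,0],"hand": 8.7},
    {"delta_pos": [0,0,-3.3],"delta_rot": [0,0,0],"hand": 8.7},
    {"delta_pos": [0,0,-2.5],"delta_rot": [0,0,0],"hand": 8.7},
    {"delta_pos": [0,0,-1],"delta_rot": [0,0,0],"hand": 8.7},
    {"delta_pos": [0,0,0],"delta_rot": [0,0,0],"hand": 8.7},
    {"delta_pos": [0,0,0],"delta_rot": [0,0,0],"hand": 3.5},
    {"delta_pos": [0,0,0],"delta_rot": [0,0,0],"hand": 3.5},
    {"delta_pos": [0,0,0],"delta_rot": [0,0,0],"hand": 3.5}
  ]
}}

```text
t: 39.85
eef_pos: [0.5551, -0.3806, 0.0435]
ee_rot: [3.141, -0.003, -0.237]
force: [0.7, -0.2, 0.1]
width: 0.0689
```

>>> {"method": "move_arm", "body": {
  "rows": [
    {"delta_pos": [0,0,0],"delta_rot": [0,0,0],"hand": 3.5},
    {"delta_pos": [0,0,0],"delta_rot": [0,0,0],"hand": 3.5},
    {"delta_pos": [0,0,0],"delta_rot": [0,0,0],"hand": 3.5},
    {"delta_pos": [0,0,0],"delta_rot": [0,0,0],"hand": 3.5},
    {"delta_pos": [0,0,0],"delta_rot": [0,0,0],"hand": 3.5},
    {"delta_pos": [0,0,0.5],"delta_rot": [0,0,0],"hand": 3.5},
    {"delta_pos": [0,0,2],"delta_rot": [0,0,0],"hand": 3.5},
    {"delta_pos": [0,0,4],"delta_rot": [0,0,0],"hand": 3.5},
    {"delta_pos": [0,0,4.5],"delta_rot": [0,0,0],"hand": 3.5},
    {"delta_pos": [0,0,4.5],"delta_rot": [0,0,0],"hand": 3.5}
  ]
}}

```text
t: 40.85
eef_pos: [0.5537, -0.3801, 0.1982]
ee_rot: [-3.141, 0.001, -0.237]
force: [1.1, -0.7, -1.4]
width: 0.0439
```

>>> {"method": "move_arm", "body": {
  "rows": [
    {"delta_pos": [0.1,3.0,0],"delta_rot": [0,0,0],"hand": 3.5},
    {"delta_pos": [0.1,4.2,0],"delta_rot": [0,0,0],"hand": 3.5},
    {"delta_pos": [0.1,4.2,0],"delta_rot": [0,0,0],"hand": 3.5},
    {"delta_pos": [0.1,4.2,0],"delta_rot": [0,0,0],"hand": 3.5},
    {"delta_pos": [0.1,4.2,0],"delta_rot": [0,0,0],"hand": 3.5},
    {"delta_pos": [0.1,4.2,0],"delta_rot": [0,0,0],"hand": 3.5},
    {"delta_pos": [0.1,4.2,0],"delta_rot": [0,0,0],"hand": 3.5},
    {"delta_pos": [0.1,4.2,0],"delta_rot": [0,0,0],"hand": 3.5},
    {"delta_pos": [0.1,4.2,0],"delta_rot": [0,0,0],"hand": 3.5},
    {"delta_pos": [0.1,4.2,0],"delta_rot": [0,0,0],"hand": 3.5}
  ]
}}

```text
t: 41.85
eef_pos: [0.5638, 0.0293, 0.1971]
ee_rot: [-3.141, -0.0, -0.237]
force: [0.5, -1.0, -0.8]
width: 0.0436
```

>>> {"method": "move_arm", "body": {
  "rows": [
    {"delta_pos": [0.1,4.2,0],"delta_rot": [0,0,0],"hand": 3.5},
    {"delta_pos": [0,4,0],"delta_rot": [0,0,0],"hand": 3.5},
    {"delta_pos": [0,1.3,0],"delta_rot": [0,0,0],"hand": 3.5},
    {"delta_pos": [0,0,0],"delta_rot": [0,0,0],"hand": 3.5},
    {"delta_pos": [0,0,-2],"delta_rot": [0,0,0],"hand": 3.5},
    {"delta_pos": [0,0,-4],"delta_rot": [0,0,0],"hand": 3.5},
    {"delta_pos": [0,0,-4],"delta_rot": [0,0,0],"hand": 3.5},
    {"delta_pos": [0,0,-2],"delta_rot": [0,0,0],"hand": 3.5},
    {"delta_pos": [0,0,0],"delta_rot": [0,0,0],"hand": 3.5},
    {"delta_pos": [0,0,0],"delta_rot": [0,0,0],"hand": 3.5}
  ]
}}

```text
t: 42.85
eef_pos: [0.5656, 0.1219, 0.0773]
ee_rot: [3.141, -0.0, -0.237]
force: [0.9, -0.1, -0.6]
width: 0.0435
```

Run:
```python
from h import *
im,K,T=wrist("w15")
```

```text
t 42.85 pos [0.5656 0.1219 0.0773] rot [180.   -0.  -13.6] F [ 0.9 -0.1 -0.6] w 0.0435
```

View pics/w15.png

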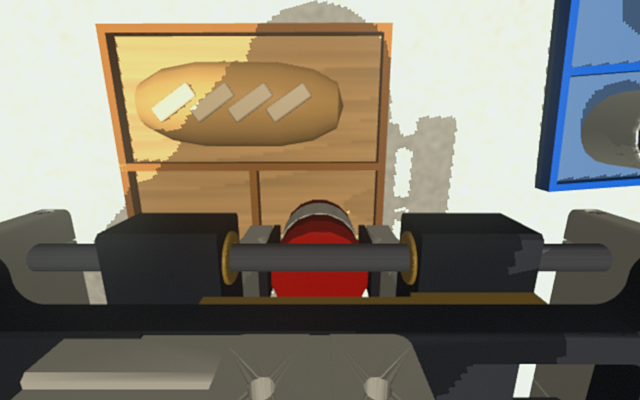

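The jam jar is above the right-hand pocket of the wooden tray, and the loaf lies straight in its bay. Lower it.

>>> {"method": "move_arm", "body": {
  "rows": [
    {"delta_pos": [0,0.1,-0.8],"delta_rot": [0,0,0],"hand": 3.5},
    {"delta_pos": [0,0,-1],"delta_rot": [0,0,0],"hand": 3.5},
    {"delta_pos": [0,0,-0.6],"delta_rot": [0,0,0],"hand": 3.5},
    {"delta_pos": [0,0,-0.3],"delta_rot": [0,0,0],"hand": 3.5},
    {"delta_pos": [0,0,0],"delta_rot": [0,0,0],"hand": 3.5},
    {"delta_pos": [0,0,0],"delta_rot": [0,0,0],"hand": 3.5},
    {"delta_pos": [0,0,0],"delta_rot": [0,0,0],"hand": 3.5},
    {"delta_pos": [0,0,0],"delta_rot": [0,0,0],"hand": 3.5},
    {"delta_pos": [0,0,0],"delta_rot": [0,0,0],"hand": 3.5},
    {"delta_pos": [0,0,0],"delta_rot": [0,0,0],"hand": 3.5}
  ]
}}

```text
t: 43.9
eef_pos: [0.5653, 0.1237, 0.05]
ee_rot: [-3.141, -0.0, -0.237]
force: [-0.4, -0.1, -1.5]
width: 0.0438
```

>>> {"method": "move_arm", "body": {
  "rows": [
    {"delta_pos": [0,0,-0.1],"delta_rot": [0,0,0],"hand": 3.5},
    {"delta_pos": [0,0,-0.1],"delta_rot": [0,0,0],"hand": 3.5},
    {"delta_pos": [0,0,0],"delta_rot": [0,0,0],"hand": 3.5},
    {"delta_pos": [0,0,0],"delta_rot": [0,0,0],"hand": 3.5},
    {"delta_pos": [0,0,0],"delta_rot": [0,0,0],"hand": 3.5},
    {"delta_pos": [0,0,0],"delta_rot": [0,0,0],"hand": 3.5},
    {"delta_pos": [0,0,0],"delta_rot": [0,0,0],"hand": 3.5},
    {"delta_pos": [0,0,0],"delta_rot": [0,0,0],"hand": 3.5},
    {"delta_pos": [0,0,0],"delta_rot": [0,0,0],"hand": 3.5},
    {"delta_pos": [0,0,0],"delta_rot": [0,0,0],"hand": 3.5}
  ]
}}

```text
t: 44.9
eef_pos: [0.5652, 0.1237, 0.0478]
ee_rot: [-3.142, -0.0, -0.237]
force: [0.2, 0.5, -0.7]
width: 0.0434
```

>>> {"method": "move_arm", "body": {
  "rows": [
    {"delta_pos": [0,0,-0.1],"delta_rot": [0,0,0],"hand": 3.5},
    {"delta_pos": [0,0,0],"delta_rot": [0,0,0],"hand": 3.5},
    {"delta_pos": [0,0,0],"delta_rot": [0,0,0],"hand": 3.5},
    {"delta_pos": [0,0,0],"delta_rot": [0,0,0],"hand": 3.5},
    {"delta_pos": [0,0,0],"delta_rot": [0,0,0],"hand": 3.5},
    {"delta_pos": [0,0,0],"delta_rot": [0,0,0],"hand": 3.5},
    {"delta_pos": [0,0,0],"delta_rot": [0,0,0],"hand": 3.5},
    {"delta_pos": [0,0,0],"delta_rot": [0,0,0],"hand": 3.5},
    {"delta_pos": [0,0,0],"delta_rot": [0,0,0],"hand": 3.5},
    {"delta_pos": [0,0,0],"delta_rot": [0,0,0],"hand": 3.5}
  ]
}}

```text
t: 45.9
eef_pos: [0.5654, 0.1238, 0.0469]
ee_rot: [-3.141, -0.0, -0.237]
force: [0.6, -1.0, 3.1]
width: 0.0436
```

Contact. Release and lift away.

>>> {"method": "move_arm", "body": {
  "rows": [
    {"delta_pos": [0,0,0],"delta_rot": [0,0,0],"hand": 5.0},
    {"delta_pos": [0,0,0],"delta_rot": [0,0,0],"hand": 6.2},
    {"delta_pos": [0,0,0],"delta_rot": [0,0,0],"hand": 6.2},
    {"delta_pos": [0,0,0],"delta_rot": [0,0,0],"hand": 6.2},
    {"delta_pos": [0,0,1],"delta_rot": [0,0,0],"hand": 6.2},
    {"delta_pos": [0,0,2],"delta_rot": [0,0,0],"hand": 6.2},
    {"delta_pos": [0,0,4],"delta_rot": [0,0,0],"hand": 6.2},
    {"delta_pos": [0,0,4.5],"delta_rot": [0,0,0],"hand": 8.7},
    {"delta_pos": [0,0,4.5],"delta_rot": [0,0,0],"hand": 8.7},
    {"delta_pos": [0,0,4.5],"delta_rot": [0,0,0],"hand": 8.7}
  ]
}}

```text
t: 46.9
eef_pos: [0.5648, 0.1234, 0.2547]
ee_rot: [-3.141, -0.001, -0.237]
force: [0.7, 1.0, 0.1]
width: 0.0802
```

>>> {"method": "move_arm", "body": {
  "rows": [
    {"delta_pos": [-1,-3,2],"delta_rot": [0,0,0],"hand": 8.7},
    {"delta_pos": [-2,-3,2],"delta_rot": [0,0,0],"hand": 8.7},
    {"delta_pos": [-2,-3,2],"delta_rot": [0,0,0],"hand": 8.7},
    {"delta_pos": [-2,-3,2],"delta_rot": [0,0,0],"hand": 8.7},
    {"delta_pos": [-1,-1,2],"delta_rot": [0,0,0],"hand": 8.7},
    {"delta_pos": [0,0,1],"delta_rot": [0,0,0],"hand": 8.7},
    {"delta_pos": [0,0,0],"delta_rot": [0,0,0],"hand": 8.7},
    {"delta_pos": [0,0,0],"delta_rot": [0,0,0],"hand": 8.7},
    {"delta_pos": [0,0,0],"delta_rot": [0,0,0],"hand": 8.7},
    {"delta_pos": [0,0,0],"delta_rot": [0,0,0],"hand": 8.7}
  ]
}}

```text
t: 47.9
eef_pos: [0.4853, -0.0059, 0.3606]
ee_rot: [3.14, 0.002, -0.236]
force: [0.3, 0.6, 0.3]
width: 0.0865
```

Run:
```python
from h import *
im,K,T=wrist("w16")
im=grab_frame("scene"); cv2.imwrite("pics/sc16.png",cv2.resize(im[140:300,130:510],None,fx=2,fy=2,interpolation=cv2.INTER_CUBIC))
im=grab_frame("side"); cv2.imwrite("pics/sd16.png",cv2.resize(im[90:330,230:470],None,fx=2.4,fy=2.4,interpolation=cv2.INTER_CUBIC))
```

```text
t 47.9 pos [ 0.4853 -0.0059  0.3606] rot [ 1.799e+02  1.000e-01 -1.350e+01] F [0.3 0.6 0.3] w 0.0865
```

View pics/w16.png

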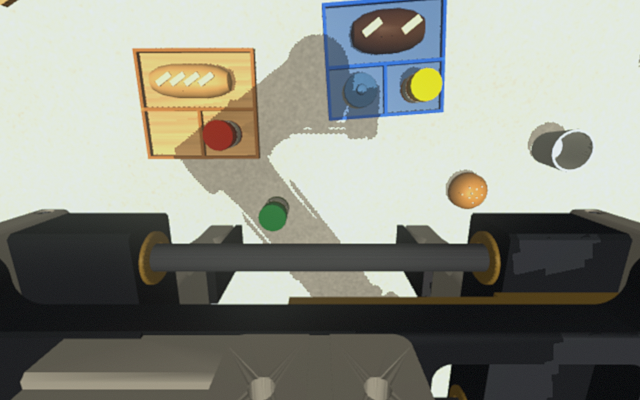

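View pics/sc16.png

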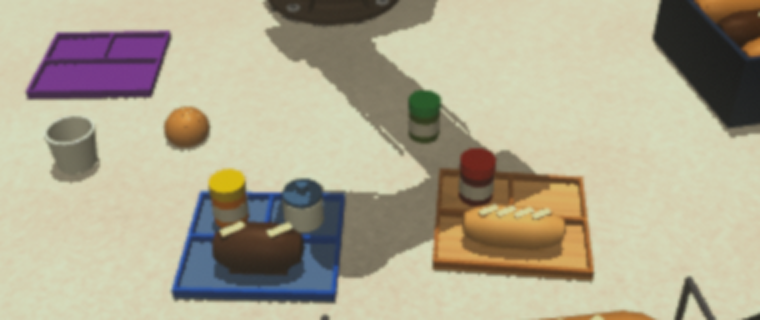

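View pics/sd16.png

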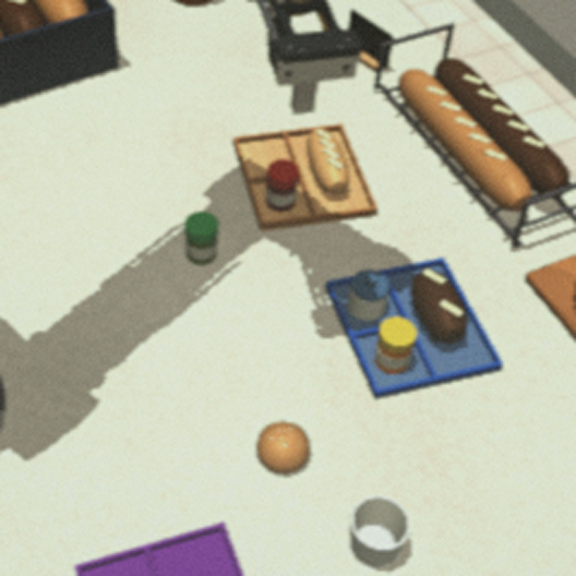

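All five items stand or lie in their places in all three views: rye (388,30), crock (360,90) and honey (425,85) on the blue tray, and pale loaf (190,80) and jam (220,135) on the wooden tray, in wrist-view pixels. The green jar, bun and cup have not moved.

Run:
```python
from station import *
print(job_done())
```

```text
the job is handed in; nothing more can be done
None
```

Both trays are made up and the job is handed in, about 48 s into the 134 s allowed.

- **Order:** I placed the rye loaf, honey jar and butter crock on the blue tray, then the pale loaf and jam jar on the wooden tray.
- **Setting down:** I lowered each item in 1–2 mm steps until the wrist force showed contact (about 2–7 N), then opened the gripper. Nothing was dropped.
- **Last checks:** The scene, side and wrist pictures all show the five items upright and inside the right bays and pockets, with the loaves along their bays. The green jar, bun, cup and purple tray look unmoved, and the gripper is clear of everything.
- **Disagreements:** First positions from the two fixed cameras differed by up to about 15 mm. I used wrist-camera measurements instead, where the tray sizes I relied on came out within about 1 mm. Two fast travel moves fell a few cm short and were corrected before placing.
- **Not measured:** I checked flatness and the final positions of the jars, crock and pale loaf only by eye; I measured only the placed rye loaf again.

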